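# Zero a polarising stage and set its pointer to the long mark

## Robot

A 7-joint arm with a two-finger parallel gripper is mounted at the origin on the work surface. World frame = base frame: x ahead of the robot, y to its left, z up, the work surface at z = 0. Lengths are in m, angles in rad, forces in N, time in s.
With the tool pointing down it reaches from about 0.4 to 0.85 m from the base axis. Payload 10.4 kg.
Tool frame: the origin (TCP) lies midway between the tips of the shut fingers; the grasp point (between the pads) lies 19 mm behind it; x points along the fingers, z is the direction in which the jaws open and shut, and the axes are right-handed (so a half turn about x gives the same grasp; the last joint's range is limited). The gripper opens to 87 mm and grips with 3 to 60 N. Pads are 19 mm wide; open, the fingers measure 117 mm over their backs; the gripper's body (75 mm by 190 mm) begins 51 mm behind the grasp point.
Start: joints at [-1.245, 0.332, -0.065, 1.46, 0.022, 1.35, -0.088], TCP at [0.214, 0.587, 0.223] pointing down, gripper open.
Joint ranges: [-2.6, 2.6], [-0.5, 2.12], [-1.47, 1.34], [0.16, 2.42], [-1.27, 4.41], [0.06, 2.06], [-2.6, 2.6]. Speed limits (rad/s): [2.22, 2.22, 2.79, 2.79, 3.14, 3.14, 3.14].

## Interface

Orientations are given as a unit quaternion [x, y, z, w].
In Python, from bench import read_state, camera, camera_params, close_job gives the robot as it stands.
- The arm moves only by the tool arm_command, never from a script. Its argument "targets" is a list of rows, each a list of 7 numbers: the closure in counts, from 0 (fully open) to 255 (shut), then the shift along the tool's x, y, z in mm, then the turn, a rotation vector about the tool's x, y, z in rad. A call has 1 to 10 rows; each row is the pose to reach, as a shift and turn from the pose commanded when the call began, along the tool's axes at that moment; what a row does not reach only later rows make up. A row lasts 1/10 s, in which the tool goes at most 50 mm and 8.59 degrees, less where a joint would pass 70% of its speed; a pose out of reach is approached as far as the arm can. A call with a gripper value outside its range is refused whole. The fingers move at their own pace and stop on an object; "newtons" is the grip in N (left out, the last holds). Time passes only in rows, so rows that repeat a pose let the fingers close. It gives the time, the measured TCP pose, the force and the opening at its end, in the units of the state.
- read_state(): the state, without advancing time (a new reading comes with each control period).
- camera(name): name is "scene" or "side" or "wrist"; returns the picture (384x512x3 uint8, red, green, blue); there is no depth.
- camera_params(name): a dict with "intrinsics" (3x3 intrinsics, pixels), "xyz" and "orientation" of the camera in the world; the wrist camera has in their place "mount" (4x4, takes a point from camera to tool coordinates, whose origin is the TCP and whose axes are the tool frame's). Camera axes: x right, y down, z forward; pixel columns grow to the right and rows downward; lengths in m; the calibration is good to about 2 mm. A picture is of the moment at which its call begins: read the wrist's pose just before it. camera_params takes no time and is no camera call.
- close_job(): hands the job in, once; it reports no verdict.
The state is a dict: "time": time; "joint_positions": joint angles; "joint_vel": joint speeds; "joint_torque": joint torques, N m; "ee_pos": TCP position; "eef_rot": TCP orientation; "ft_force": force on the tool from outside, world axes, zero at the start; "torque": the same for the moment, N m; "width": finger opening in m.
Only numpy, scipy, OpenCV 4.12 (cv2) and the standard library are available. Lean on these libraries where they do the work, as an engineer would, in place of code of your own. Each camera call takes 0.05 s, during which the arm holds its last target.

## Task

The round viewing stand has a rotating stage turned by a lever. With your fingers, push the lever's upright tab clockwise (seen from above) all the way back against its zero stop, then push it from the other side counter-clockwise until the stage's pointer lines up with the one long, broad mark on the scale, and take the hand away. Only push the tab, never pinch it; leave the fibre sample lying on the stage and the pin box, thread spool and basket where they are.

Things in the scene. Friction and masses are not known exactly. Their poses are not given: they have to be found in the camera images.
- stand: Fixed low viewing stand: grey foot plate 210 x 210 x 12 mm, on it a round housing 200 mm across, top 40 mm above the table. Origin on the stage's vertical turning axis, at table height. Lever on its -x side, scale on +x. Yaw within 0.4 rad. Two steel stop pins (8 mm thick, 70 mm from the axis, top at 58 mm) flank the lever arm at its ends of travel.
- stage (a joint): Angle (rad) of the rotating stage, a 124 mm disc with top 52 mm above the table, lever on one side, pointer opposite. 0 = lever at its zero stop (clockwise end seen from above), growing counter-clockwise to 1.9. In the stand's frame the lever points at angle 2.19 + value from +x, the pointer at -0.95 + value. Friction about 1 N at the tab; stays where left.
- tab (a point): Middle of the upright push tab on the lever, 130 mm from the axis, 78 mm above the table. Tab: 14 mm thick along its travel, 14 mm radially; black side faces (colliders stage_c3 counter-clockwise, stage_c4 clockwise) from 56 to 100 mm above the table, thin steel core between them to 105 mm. The lever arm under it (12 mm wide, out to 138 mm from the axis) has its top at 52 mm..
- pointer (a point): Tip of the stage's thin pointer, on the side opposite the lever, 77 mm from the turning axis, 46 mm above the table.
- mark (a point): Inner end of the one long broad white mark (20 x 4.5 mm; the others are 9 x 1.8 mm, 15 degrees apart) on the black scale ring around the stage, 77 mm from the axis, 43 mm above the table. The scale is set differently each time, the mark 0.7 to 1.6 rad of stage angle from the zero stop; it does not move during the job.
- sample_mid (a point): Middle of the fibre sample in its pale mount, 56 x 36 x 6 mm, lying loose on the middle of the stage (mount top 58 mm above the table); it turns along with the stage.
- pinbox: Loose clear pin box, 50 x 50 x 24 mm, origin at the centre of its underside, beside the stand. Bystander.
- spool: Loose wooden thread spool standing upright, 36 mm across, 42 mm high, origin at the centre of its underside, on the scale's side of the stand. Bystander.
- basket: Loose black plastic basket, 220 x 100 x 55 mm (x, y, z), origin at the centre of its underside, beside the stand. Bystander.
Things that resemble listed ones, but are neither listed nor needed, are in the scene too. Of the things that look like the part that bears sample_mid, the largest one is meant.

How it is judged:
By the outcome, as a careful person would: the job done as asked, in the order asked, and still so for the second after the job is handed in, with the robot touching nothing.
It also fails if it takes over 48 s, if anything falls off the work surface, if the arm or the gripper's body presses on something with over 40 N, if the wrist force passes 120 N, or if a joint passes its speed limit or range.

## Working session

There is one attempt and no reset: what is moved stays moved. The work goes in short steps, Python scripts to look and compute and a tool call to move; the robot and the scene stay as the last step left them, time stands still between calls to the robot, and variables do not carry over. Pictures are saved under pics/ and viewed, and the job is handed in when it is done.

Besides the shell and the picture viewer there is one more tool, called after ">>>" by a JSON object that holds its "method" and its "body", one argument or row to a line. arm_command: Moves the arm, as the interface text tells. Its arguments: {"type":"object","properties":{"targets":{"type":"array"},"newtons":{"type":"number"}},"required":["targets"]}

```bash
ls; mkdir -p pics; python3 - <<'E'
from bench import *
import cv2
s=read_state()
for k in s: print(k,s[k])
for n in ("scene","side","wrist"):
    print(n,camera_params(n))
    cv2.imwrite(f"pics/{n}0.png",camera(n)[:,:,::-1])
E
```

```text
pics
time 0.0
joint_positions [-1.2445943   0.33286334 -0.06470457  1.4609339   0.02163489  1.34988811
 -0.08849504]
joint_vel [-0.00053512  0.00083637  0.00097885 -0.00103796 -0.00058651 -0.00077179
  0.00210142]
joint_torque [-1.19335862e-03 -6.23240805e+01  2.40275235e-02 -3.89913726e+01
 -6.13514450e-02  3.94493539e-02  1.64404619e-04]
ee_pos [0.21349169 0.5870025  0.22176283]
eef_rot [-0.40597756  0.57955033  0.4053565   0.57878298]
ft_force [ 0.17725664 -0.55749221 -0.73498655]
torque [0.02511479 0.01201221 0.08459126]
width 0.08692343486558546
scene {'intrinsics': array([[460.61304488,   0.        , 250.79381973],
       [  0.        , 460.61304488, 191.31840191],
       [  0.        ,   0.        ,   1.        ]]), 'xyz': array([0.96829871, 0.57198385, 0.7706019 ]), 'orientation': array([ 0.26980826,  0.88417852, -0.36242422, -0.1186614 ])}
side {'intrinsics': array([[492.27816798,   0.        , 256.09711821],
       [  0.        , 492.27816798, 193.0297981 ],
       [  0.        ,   0.        ,   1.        ]]), 'xyz': array([0.3025577 , 0.74598164, 0.89557263]), 'orientation': array([-0.13587823,  0.91972447, -0.36293944,  0.06260164])}
wrist {'intrinsics': array([[267.77647643,   0.        , 251.11633743],
       [  0.        , 267.77647643, 195.14159559],
       [  0.        ,   0.        ,   1.        ]]), 'mount': array([[ 5.25394953e-04, -2.72557237e-01,  9.62139427e-01,
        -1.63339411e-01],
       [ 7.67916418e-04, -9.62139166e-01, -2.72557582e-01,
         7.43330210e-02],
       [ 9.99999567e-01,  8.82043040e-04, -2.96201885e-04,
        -1.40301617e-03],
       [ 0.00000000e+00,  0.00000000e+00,  0.00000000e+00,
         1.00000000e+00]])}
```

View pics/scene0.png

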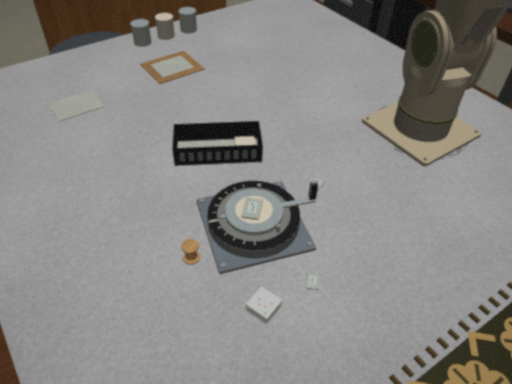

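View pics/side0.png

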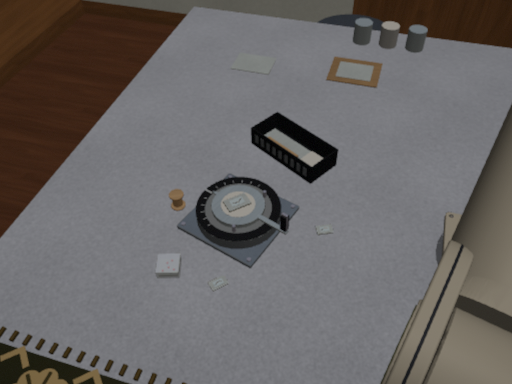

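View pics/wrist0.png

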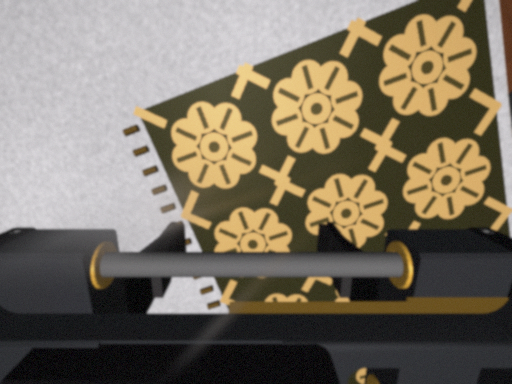

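The scene view has the stand at about (257,222), with the tab near (313,188). The side view has the stand at about (238,212), with the tab near (284,222). I'll enlarge both.

```bash
cat > h.py <<'E'
import numpy as np, cv2
from scipy.spatial.transform import Rotation as R
from bench import *
def proj(n,P):
    c=camera_params(n); Rm=R.from_quat(c['orientation']).as_matrix()
    p=(np.atleast_2d(P)-c['xyz'])@Rm
    q=p@c['intrinsics'].T
    return q[:,:2]/q[:,2:]
def ray(n,uv,z):
    c=camera_params(n); Rm=R.from_quat(c['orientation']).as_matrix()
    d=Rm@np.linalg.inv(c['intrinsics'])@np.array([uv[0],uv[1],1.])
    return c['xyz']+d*(z-c['xyz'][2])/d[2]
def crop(n,src,dst,u0,v0,w,h,k):
    im=cv2.imread(src)[v0:v0+h,u0:u0+w]
    cv2.imwrite(dst,cv2.resize(im,None,fx=k,fy=k,interpolation=cv2.INTER_CUBIC))
E
python3 - <<'E'
from h import *
crop('scene','pics/scene0.png','pics/sc0c.png',180,165,150,112,5)
crop('side','pics/side0.png','pics/si0c.png',170,165,150,112,5)
for n,uv in (('scene',(257,222)),('side',(238,212))): print(ray(n,uv,.03))
E
```

```text
[0.5857145  0.05284436 0.03      ]
[0.57906336 0.04298338 0.03      ]
```

View pics/sc0c.png

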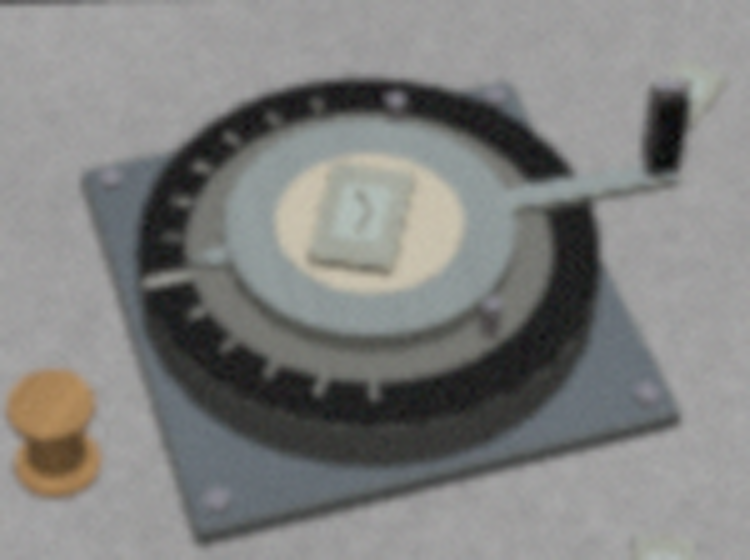

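View pics/si0c.png

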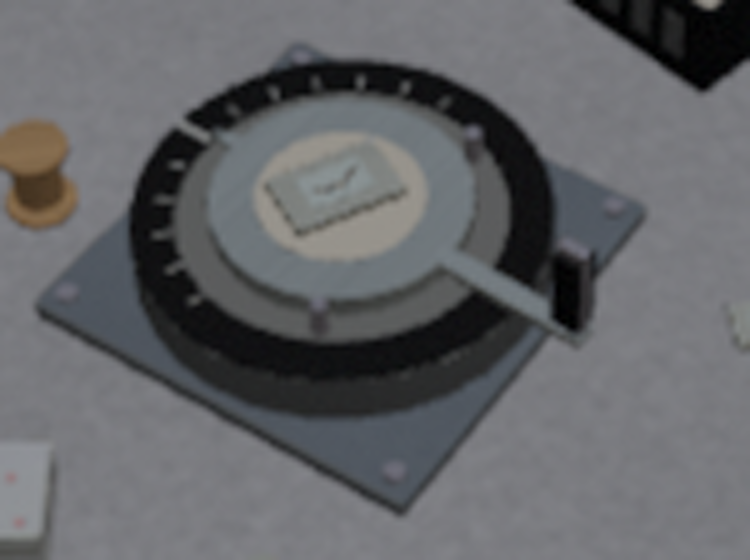

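```bash
cat > fit.py <<'E'
from h import *
from scipy.optimize import least_squares
obs={'scene':dict(corn=[(80,172),(510,83),(680,412),(200,535)],org=(180,165),tab=(668,84),mark_in=(193,272),mark_out=(146,284),ptr=(198,259),pins=[(396,95),(492,300)],tabb=(662,172)),
'side':dict(corn=[(300,42),(645,212),(403,507),(38,305)],org=(170,165),tab=(574,243),mark_in=(207,137),mark_out=(182,124),ptr=(214,140),pins=[(474,128),(319,302)],tabb=None)}
C={'scene':[(105,105),(-105,105),(-105,-105),(105,-105)],'side':[(105,105),(-105,105),(-105,-105),(105,-105)]}
def full(n,p): o=obs[n]['org']; return np.array([(p[0]+.5)/5-.5+o[0],(p[1]+.5)/5-.5+o[1]])
def W(x,y,yaw,l): 
    c,s=np.cos(yaw),np.sin(yaw); l=np.atleast_2d(l)
    return np.c_[x+c*l[:,0]-s*l[:,1],y+s*l[:,0]+c*l[:,1],l[:,2]]
pol=lambda r,a,z:(r*np.cos(a),r*np.sin(a),z)
def res(p,cams=('scene','side'),sp=False):
    x,y,yaw,q,m,pa,pb=p; out=[]
    for n in cams:
        o=obs[n]
        L=[(a/1e3,b/1e3,.012) for a,b in C[n]]; uv=[full(n,c) for c in o['corn']]
        L+=[pol(.07,pa,.058),pol(.07,pb,.058)]; uv+=[full(n,c) for c in o['pins']]
        L.append(pol(.130,2.19+q,.105)); uv.append(full(n,o['tab']))
        L.append(pol(.077,-.95+m,.043)); uv.append(full(n,o['mark_in']))
        L.append(pol(.097,-.95+m,.043)); uv.append(full(n,o['mark_out']))
        L.append(pol(.077,-.95+q,.046)); uv.append(full(n,o['ptr']))
        out.append(proj(n,W(x,y,yaw,L))-np.array(uv))
    return np.concatenate(out) if sp else np.concatenate(out).ravel()
if __name__=="__main__":
  for cams in (('scene',),('side',),('scene','side')):
    r=least_squares(res,[.58,.05,0,.95,.95,1.9,-1.9],args=(cams,),loss='soft_l1')
    print(cams,r.x.round(4)); print(res(r.x,cams,True).round(1).tolist())
  x,y,yaw,q=r.x[:4]
  print('tab',W(x,y,yaw,[pol(.13,2.19+q,.078),pol(.13,2.19,.078),pol(.13,2.19+r.x[4],.078)]).round(4))
E
python3 fit.py
```

```text
('scene',) [ 0.5805  0.032  -1.0031  1.5987  1.671   2.1204 -3.5358]
[[-7.9, 40.6], [-0.1, 92.1], [-1.7, -44.3], [10.5, -94.8], [0.1, 47.7], [-0.2, -0.3], [1.2, -1.0], [0.6, -0.1], [0.7, -0.3], [-1.1, -0.3]]
('side',) [ 0.5808  0.0374  0.987  -0.3679 -0.359   2.9783 -2.0859]
[[0.4, 94.1], [2.7, 12.2], [-4.7, -94.6], [-0.5, -14.5], [-0.7, 0.5], [-0.1, -44.2], [0.7, 0.3], [1.0, 0.6], [-0.4, -0.2], [-0.3, -1.0]]
('scene', 'side') [ 0.5816  0.0343 -1.8656  2.4682  2.5114  5.8133 -2.6558]
[[0.2, -1.0], [-62.6, 90.0], [1.3, -0.1], [62.5, -91.7], [0.2, 0.6], [0.4, 0.3], [1.3, -0.4], [0.5, 0.3], [0.6, -0.1], [-0.9, 0.8], [-0.7, -1.7], [-122.9, 16.9], [-0.4, -1.0], [122.1, -21.0], [-0.4, -0.1], [-0.1, -0.6], [0.1, -0.2], [0.8, 0.0], [-0.7, -0.7], [0.2, -2.3]]
tab [[0.4595 0.0788 0.078 ]
 [0.7049 0.0758 0.078 ]
 [0.4577 0.0735 0.078 ]]
```

```bash
sed -i "s/^C=.*/C={n:[(105,-105),(-105,-105),(-105,105),(105,105)] for n in ('scene','side')}/" fit.py; python3 fit.py
```

```text
('scene',) [ 0.5824  0.0338 -0.2898  0.886   0.9335  1.4146 -4.2241]
[[-0.4, -0.8], [-0.1, -1.4], [1.0, -0.4], [-0.7, -0.3], [0.1, 48.7], [0.1, 0.2], [1.0, -0.2], [0.1, 0.2], [0.1, -0.2], [-1.4, 0.6]]
('side',) [ 0.5801  0.0375 -0.2953  0.916   0.9258  4.27    2.0517]
[[-0.5, -0.8], [1.0, -1.3], [-0.2, 0.3], [-1.4, -0.6], [-0.5, 0.4], [-0.0, 0.6], [1.0, 0.4], [1.2, 0.8], [-0.2, -0.1], [-0.1, -0.9]]
('scene', 'side') [ 0.5817  0.0352 -0.2903  0.8968  0.9263  4.2447 -4.2278]
[[0.2, -0.6], [0.5, -1.2], [1.7, -0.0], [-0.1, 0.1], [0.2, 0.8], [0.7, 0.6], [1.5, -0.3], [0.6, 0.3], [0.7, -0.2], [-0.7, 1.2], [-1.1, -1.5], [0.5, -2.4], [-0.3, -0.7], [-1.6, -1.2], [-0.6, -0.0], [-0.1, -0.3], [0.1, -0.0], [0.8, 0.1], [-0.7, -0.7], [-0.1, -2.0]]
tab [[0.4594 0.0792 0.078 ]
 [0.5397 0.1583 0.078 ]
 [0.4582 0.0756 0.078 ]]
```

The fit is consistent. The stand is at (0.582, 0.035) with yaw -0.29, the stage is at about 0.90, and the mark is at about 0.93. The stage therefore starts almost aligned, but I still have to zero it first. Next I'll work out the hand poses.

```bash
cat > plan.py <<'E'
from h import *
import sys
X,Y,YAW=.5817,.0352,-.2903
def finger(q,off,z,r=.130,ax='y'):
    """TCP pose: lever at q, finger centre off m ccw of tab middle. tool ax along tangential"""
    a=2.19+q+YAW
    er=np.array([np.cos(a),np.sin(a),0]); et=np.array([-np.sin(a),np.cos(a),0])
    p=np.array([X,Y,0])+r*er+off*et; p[2]=z
    return p,er,et
def row(p,Rt=None):
    s=read_state(); R0=R.from_quat(s['eef_rot'])
    d=R0.inv().apply(p-s['ee_pos'])*1e3
    rv=np.zeros(3) if Rt is None else (R0.inv()*Rt).as_rotvec()
    return np.r_[d.round(1),rv.round(3)]
def orient(tx_tangent, sign, axis):
    # tool x down; 'axis' tool axis = sign*tangent
    x=np.array([0,0,-1.]); t=sign*tx_tangent
    if axis=='y': y=t; z=np.cross(x,y)
    else: z=t; y=np.cross(z,x)
    return R.from_matrix(np.c_[x,y,z])
E
python3 - <<'E'
from plan import *
s=read_state(); print(R.from_quat(s['eef_rot']).as_matrix().round(3))
for q in (.9,0,.93):
  p,er,et=finger(q,.037,.07)
  for ax in 'yz':
    for sg in (1,-1): print(q,ax,sg,p.round(3),row(p,orient(et,sg,ax)))
E
```

```text
[[-0.    -0.94   0.342]
 [-0.001  0.342  0.94 ]
 [-1.    -0.    -0.001]]
0.9 y 1 [0.447 0.044 0.07 ] [ 1.524e+02 -4.049e+02 -4.306e+02 -1.578e+00 -1.000e-03 -1.000e-03]
0.9 y -1 [0.447 0.044 0.07 ] [ 1.524e+02 -4.049e+02 -4.306e+02  1.564e+00 -1.000e-03  1.000e-03]
0.9 z 1 [0.447 0.044 0.07 ] [ 1.524e+02 -4.049e+02 -4.306e+02  3.135e+00  0.000e+00  2.000e-03]
0.9 z -1 [0.447 0.044 0.07 ] [ 1.524e+02 -4.049e+02 -4.306e+02 -7.000e-03 -1.000e-03  0.000e+00]
0 y 1 [0.505 0.146 0.07 ] [ 1.523e+02 -4.243e+02 -3.146e+02 -6.780e-01 -1.000e-03 -0.000e+00]
0 y -1 [0.505 0.146 0.07 ] [ 1.523e+02 -4.243e+02 -3.146e+02  2.464e+00 -0.000e+00  1.000e-03]
0 z 1 [0.505 0.146 0.07 ] [ 1.523e+02 -4.243e+02 -3.146e+02 -2.248e+00 -1.000e-03 -1.000e-03]
0 z -1 [0.505 0.146 0.07 ] [ 1.523e+02 -4.243e+02 -3.146e+02  8.930e-01 -1.000e-03  1.000e-03]
0.93 y 1 [0.447 0.04  0.07 ] [ 1.524e+02 -4.061e+02 -4.345e+02 -1.608e+00 -1.000e-03 -1.000e-03]
0.93 y -1 [0.447 0.04  0.07 ] [ 1.524e+02 -4.061e+02 -4.345e+02  1.534e+00 -1.000e-03  1.000e-03]
0.93 z 1 [0.447 0.04  0.07 ] [ 1.524e+02 -4.061e+02 -4.345e+02  3.105e+00  0.000e+00  2.000e-03]
0.93 z -1 [0.447 0.04  0.07 ] [ 1.524e+02 -4.061e+02 -4.345e+02 -3.700e-02 -1.000e-03  0.000e+00]
```

>>> {"method": "arm_command", "body": {
  "targets": [
    [255,20,-40,-40,0,0,0],
    [255,20,-75,-80,0,0,0],
    [255,20,-110,-118,0,0,0],
    [255,20,-145,-155,0,0,0],
    [255,20,-180,-192,0,0,0],
    [255,20,-215,-229,0,0,0],
    [255,20,-250,-266,0,0,0],
    [255,20,-285,-303,0,0,0],
    [255,20,-320,-340,0,0,0],
    [255,20,-355,-378,0,0,0]
  ],
  "newtons": 20
}}

```text
time: 1.15
ee_pos: [0.41, 0.1286, 0.2026]
eef_rot: [-0.406, 0.579, 0.406, 0.579]
ft_force: [0.8, 0.7, -0.9]
width: 0.0151
```

>>> {"method": "arm_command", "body": {
  "targets": [
    [255,0,-25,-26,0,0,0],
    [255,0,-50,-53,0,0,0],
    [255,0,-50,-53,0,0,0],
    [255,0,-50,-53,0,0,0]
  ]
}}

```text
time: 1.55
ee_pos: [0.4384, 0.0634, 0.2024]
eef_rot: [-0.405, 0.58, 0.405, 0.579]
ft_force: [-0.1, 1.2, 0.3]
width: 0.001
```

```bash
python3 - <<'E'
from plan import *
s=read_state(); print(s['time'],s['ee_pos'].round(4),s['joint_positions'],s['width'],s['ft_force'])
p,er,et=finger(.9,.037,.07); print(row(p,orient(et,-1,'z')))
for n in ("scene","side","wrist"): cv2.imwrite(f"pics/{n}1.png",camera(n)[:,:,::-1])
a=[cv2.imread(f'pics/{n}1.png') for n in ('side','wrist')]
cv2.imwrite('pics/1.png',cv2.resize(np.hstack(a),(800,300)))
crop('','pics/side1.png','pics/side1c.png',170,120,150,112,5)
E
```

```text
1.55 [0.4384 0.0634 0.2024] [-0.68766137 -0.08708695  0.4227768   1.96155007  0.03712636  1.25999717
  0.94259351] 0.0009791039818506017 [-0.1116599   1.17629808  0.29479524]
[ 1.324e+02 -1.460e+01 -1.540e+01 -9.000e-03  0.000e+00 -0.000e+00]
```

View pics/1.png

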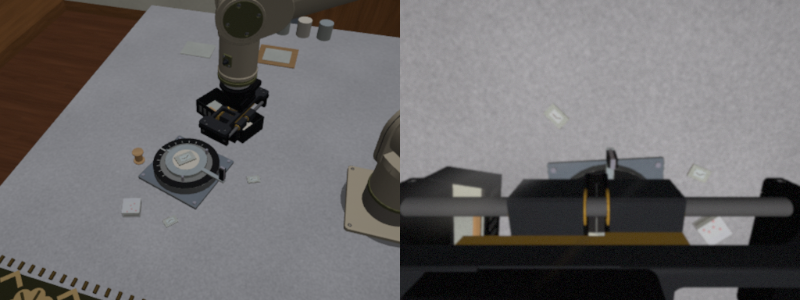

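View pics/wrist1.png

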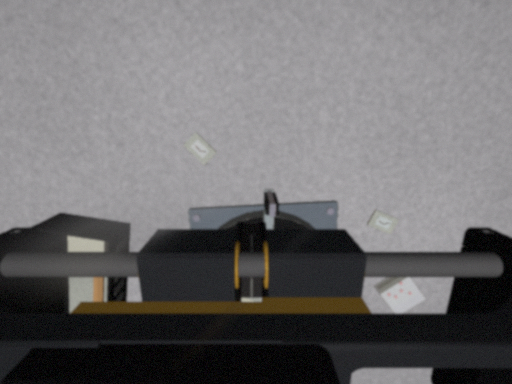

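Fingers are shut (1 mm). I'll move clear on the counter-clockwise side, then lower.

>>> {"method": "arm_command", "body": {
  "targets": [
    [255,0,-15,-19,0,0,0],
    [255,0,-15,-19,0,0,0],
    [255,40,-15,-19,0,0,0],
    [255,80,-15,-19,0,0,0],
    [255,110,-15,-19,0,0,0],
    [255,132,-15,-19,0,0,0],
    [255,132,-15,-19,0,0,0]
  ]
}}

```text
time: 2.4
ee_pos: [0.4439, 0.0413, 0.0681]
eef_rot: [-0.406, 0.581, 0.407, 0.577]
ft_force: [-1.2, 1.1, 0.2]
width: 0.0002
```

```bash
python3 - <<'E'
from plan import *
s=read_state(); print(s['time'],s['ee_pos'].round(4),s['joint_positions'],s['width'],s['ft_force'])
for n in ("scene","side"): cv2.imwrite(f"pics/{n}2.png",camera(n)[:,:,::-1])
crop('','pics/side2.png','pics/side2c.png',170,120,150,112,4)
crop('','pics/scene2.png','pics/scene2c.png',200,120,150,112,4)
a=[cv2.imread(f'pics/{n}2c.png') for n in ('side','scene')]
cv2.imwrite('pics/2.png',cv2.resize(np.vstack(a),(536,800))[:,:]) 
cv2.imwrite('pics/2.png',cv2.resize(np.hstack(a),(800,300)))
# candidate arc: rows relative to now
R0=R.from_quat(s['eef_rot'])
for q in (.9,.75,.6,.45,.3,.15,0):
    p,er,et=finger(q,.022,.07); print(q,p.round(3),row(p,orient(et,-1,'z')))
E
```

```text
2.4 [0.4439 0.0413 0.0681] [-0.64938736  0.09610347  0.47658849  2.10872219 -0.05302396  0.95319101
  1.07983617] 0.00018748233634603462 [-1.24186983  1.1347406   0.15264343]
0.9 [0.452 0.058 0.07 ] [ 1.00e+00  3.00e-01  1.75e+01 -6.00e-03 -0.00e+00 -0.00e+00]
0.75 [0.457 0.077 0.07 ] [ 1.     2.2   37.2    0.144 -0.    -0.   ]
0.6 [0.464 0.095 0.07 ] [ 1.     1.2   56.9    0.294 -0.    -0.   ]
0.45 [0.475 0.112 0.07 ] [ 1.    -2.8   76.3    0.444 -0.    -0.   ]
0.3 [0.487 0.127 0.07 ] [ 1.    -9.6   94.8    0.594 -0.    -0.   ]
0.15 [0.502 0.14  0.07 ] [  1.    -19.1   112.2     0.744  -0.     -0.   ]
0 [0.519 0.151 0.07 ] [  1.    -31.    127.9     0.894  -0.     -0.   ]
```

View pics/2.png

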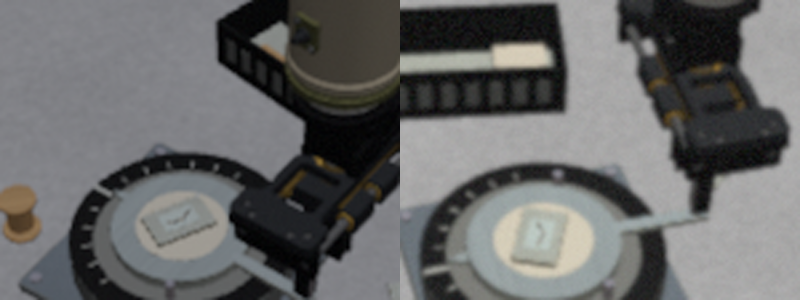

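>>> {"method": "arm_command", "body": {
  "targets": [
    [255,0,0,8,0,0,0],
    [255,0,0.2,14,0,0,0],
    [255,0,0.5,20,0.02,0,0],
    [255,0,1.5,28,0.07,0,0],
    [255,0,2.2,37.2,0.144,0,0],
    [255,0,1.9,47,0.22,0,0],
    [255,0,1.2,57,0.294,0,0],
    [255,0,-0.6,66.7,0.37,0,0],
    [255,0,-2.8,76.3,0.444,0,0],
    [255,0,-2.8,76.3,0.444,0,0]
  ]
}}

```text
time: 3.5
ee_pos: [0.4755, 0.1131, 0.0709]
eef_rot: [-0.268, 0.654, 0.268, 0.655]
ft_force: [-0.3, -0.9, -0.4]
width: 0.0008
```

```bash
python3 - <<'E'
from plan import *
s=read_state(); print(s['time'],s['ee_pos'].round(4),s['joint_positions'],s['width'],s['ft_force'])
for n in ("scene","side"): cv2.imwrite(f"pics/{n}3.png",camera(n)[:,:,::-1])
crop('','pics/side3.png','pics/side3c.png',170,120,150,112,4)
crop('','pics/scene3.png','pics/scene3c.png',200,120,150,112,4)
a=[cv2.imread(f'pics/{n}3c.png') for n in ('side','scene')]
cv2.imwrite('pics/3.png',cv2.resize(np.hstack(a),(800,300)))
for q in (.45,.36,.27,.18,.09,0,-.02):
    p,er,et=finger(q,.022,.07); print(q,p.round(3),row(p,orient(et,-1,'z')))
E
```

```text
3.5 [0.4755 0.1131 0.0709] [-0.7510282   0.18772538  0.46386228  2.00846272 -0.10182752  0.96637005
  0.54148556] 0.000792446019919841 [-0.32328565 -0.87945693 -0.385365  ]
0.45 [0.475 0.112 0.07 ] [0.7   0.4   0.3   0.001 0.    0.   ]
0.36 [0.482 0.122 0.07 ] [ 0.7    1.9   12.1    0.091  0.     0.   ]
0.27 [0.49 0.13 0.07] [ 0.7    2.2   23.9    0.181  0.     0.   ]
0.18 [0.499 0.138 0.07 ] [ 0.7    1.5   35.8    0.271  0.     0.   ]
0.09 [0.509 0.145 0.07 ] [ 0.7   -0.2   47.5    0.361  0.     0.   ]
0 [0.519 0.151 0.07 ] [ 0.7   -3.    59.     0.451  0.     0.   ]
-0.02 [0.521 0.152 0.07 ] [ 0.7   -3.8   61.5    0.471  0.     0.   ]
```

View pics/3.png

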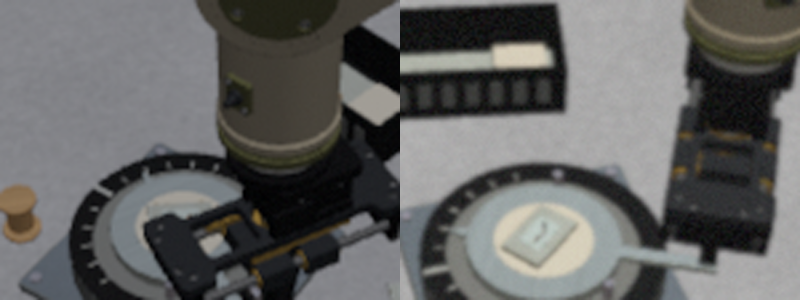

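The stage turns with the finger: the lever end is now at about (712,265) in the scene crop, and the sample is rotating with it. I'll continue toward the stop.

>>> {"method": "arm_command", "body": {
  "targets": [
    [255,0,1.1,6,0.045,0,0],
    [255,0,1.9,12,0.09,0,0],
    [255,0,2.1,18,0.136,0,0],
    [255,0,2.2,24,0.181,0,0],
    [255,0,1.9,30,0.226,0,0],
    [255,0,1.5,36,0.271,0,0],
    [255,0,0.8,41.5,0.316,0,0],
    [255,0,0,46,0.35,0,0],
    [255,0,-0.8,50,0.38,0,0],
    [255,0,-0.8,50,0.38,0,0]
  ]
}}

```text
time: 4.6
ee_pos: [0.5112, 0.146, 0.0706]
eef_rot: [-0.14, 0.693, 0.14, 0.693]
ft_force: [0.3, 0.2, 0.1]
width: 0.0007
```

```bash
python3 - <<'E'
from plan import *
s=read_state(); print(s['time'],s['ee_pos'].round(4),s['joint_positions'],s['width'],s['ft_force'])
for n in ("scene","side"): cv2.imwrite(f"pics/{n}4.png",camera(n)[:,:,::-1])
crop('','pics/side4.png','pics/side4c.png',170,120,150,112,4)
crop('','pics/scene4.png','pics/scene4c.png',200,140,150,112,5)
for q in (.09,.06,0,-.02,-.04):
    p,er,et=finger(q,.022,.07); print(q,p.round(3),row(p,orient(et,-1,'z')))
    P=[p*0+np.array([X+.13*er[0],Y+.13*er[1],z]) for z in (.052,.105)]; print(proj('scene',P).round(1).tolist())
E
```

```text
4.6 [0.5112 0.146  0.0706] [-0.79724715  0.28843337  0.49706288  1.90286471 -0.16299049  0.98956098
  0.17046919] 0.0006808311862697763 [0.29927881 0.23532045 0.08046363]
0.09 [0.509 0.145 0.07 ] [ 0.6   0.1  -2.4  -0.02  0.   -0.  ]
[[309.0, 234.6], [311.9, 217.1]]
0.06 [0.512 0.147 0.07 ] [ 0.6   0.8   1.5   0.01  0.   -0.  ]
[[308.1, 235.9], [311.0, 218.4]]
0 [0.519 0.151 0.07 ] [ 0.6   1.8   9.3   0.07  0.   -0.  ]
[[306.2, 238.3], [308.9, 220.9]]
-0.02 [0.521 0.152 0.07 ] [ 0.6   2.   12.    0.09  0.   -0.  ]
[[305.5, 239.1], [308.2, 221.7]]
-0.04 [0.524 0.154 0.07 ] [ 0.6   2.2  14.6   0.11  0.   -0.  ]
[[304.8, 239.9], [307.4, 222.5]]
```

View pics/scene4c.png

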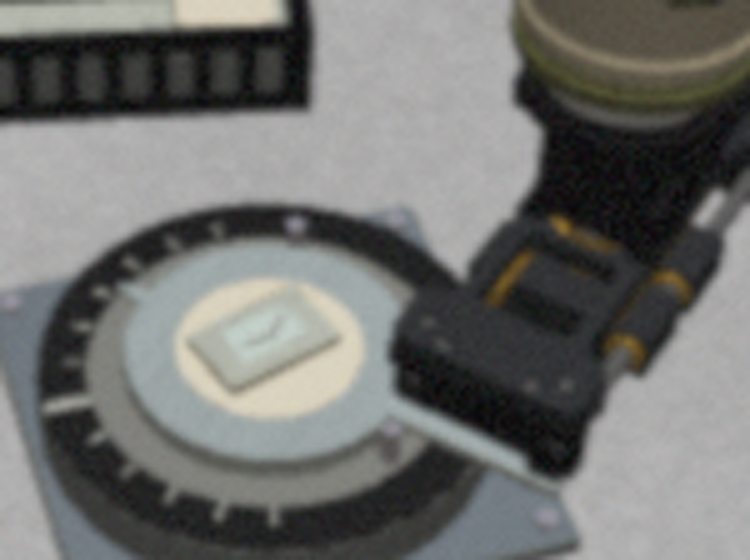

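The lever arm is close to the stop pin at crop pixel (392,425), and the pointer is near (130,290). I'll creep the rest of the way.

>>> {"method": "arm_command", "body": {
  "targets": [
    [255,0,0.3,1.5,0.012,0,0],
    [255,0,0.6,3,0.025,0,0],
    [255,0,0.8,4.5,0.035,0,0],
    [255,0,1.0,6,0.045,0,0],
    [255,0,1.0,6,0.045,0,0]
  ]
}}

```text
time: 5.2
ee_pos: [0.5164, 0.1494, 0.0705]
eef_rot: [-0.124, 0.696, 0.124, 0.696]
ft_force: [0.1, -0.2, 0.1]
width: 0.0007
```

>>> {"method": "arm_command", "body": {
  "targets": [
    [255,0,0,1,0.008,0,0],
    [255,0,0,1,0.008,0,0]
  ]
}}

```text
time: 5.4
ee_pos: [0.5172, 0.1498, 0.0706]
eef_rot: [-0.121, 0.697, 0.121, 0.697]
ft_force: [-0.4, -0.7, 0.4]
width: 0.0005
```

>>> {"method": "arm_command", "body": {
  "targets": [
    [255,0,0,1,0.008,0,0],
    [255,0,0,1,0.008,0,0]
  ]
}}

```text
time: 5.6
ee_pos: [0.5181, 0.1502, 0.0706]
eef_rot: [-0.118, 0.697, 0.119, 0.697]
ft_force: [-0.8, -0.8, -0.1]
width: 0.0006
```

>>> {"method": "arm_command", "body": {
  "targets": [
    [255,0,0,1,0.008,0,0],
    [255,0,0,1,0.008,0,0]
  ]
}}

```text
time: 5.8
ee_pos: [0.5191, 0.1505, 0.0705]
eef_rot: [-0.116, 0.698, 0.116, 0.698]
ft_force: [-1.0, 0.2, -0.5]
width: 0.0004
```

```bash
python3 - <<'E'
from plan import *
s=read_state(); print(s['time'],s['ee_pos'].round(4),s['joint_positions'],s['width'],s['ft_force'])
for n in ("scene",): cv2.imwrite(f"pics/{n}5.png",camera(n)[:,:,::-1])
crop('','pics/scene5.png','pics/scene5c.png',200,140,150,112,5)
for q in (0,-.02,-.04):
    p,er,et=finger(q,.022,.07); print(q,p.round(3),row(p,orient(et,-1,'z')))
E
```

```text
5.8 [0.5191 0.1505 0.0705] [-0.8024463   0.30909942  0.50565425  1.88078554 -0.17668234  0.99546635
  0.10843673] 0.00039876706994624553 [-0.99521116  0.15445829 -0.49902254]
0 [0.519 0.151 0.07 ] [ 0.6  0.8  0.1  0.   0.  -0. ]
-0.02 [0.521 0.152 0.07 ] [ 0.6   1.2   2.7   0.02  0.   -0.  ]
-0.04 [0.524 0.154 0.07 ] [ 0.6   1.5   5.3   0.04  0.   -0.  ]
```

View pics/scene5c.png

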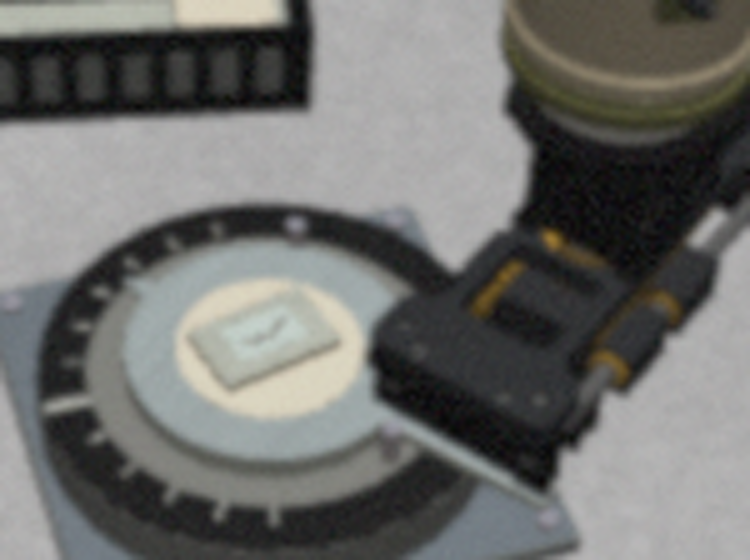

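No stop force yet (about 1 N), so I'll keep creeping.

>>> {"method": "arm_command", "body": {
  "targets": [
    [255,0,0,1,0.008,0,0],
    [255,0,0,1,0.008,0,0]
  ]
}}

```text
time: 6.05
ee_pos: [0.52, 0.1507, 0.0706]
eef_rot: [-0.113, 0.698, 0.113, 0.698]
ft_force: [-0.0, 0.7, -0.5]
width: 0.0006
```

>>> {"method": "arm_command", "body": {
  "targets": [
    [255,0,0,1,0.008,0,0],
    [255,0,0,1,0.008,0,0]
  ]
}}

```text
time: 6.25
ee_pos: [0.521, 0.151, 0.0706]
eef_rot: [-0.11, 0.698, 0.11, 0.699]
ft_force: [-0.5, 0.4, 0.4]
width: 0.0004
```

>>> {"method": "arm_command", "body": {
  "targets": [
    [255,0,0,1,0.008,0,0],
    [255,0,0,1,0.008,0,0]
  ]
}}

```text
time: 6.45
ee_pos: [0.5219, 0.1513, 0.0705]
eef_rot: [-0.107, 0.699, 0.107, 0.699]
ft_force: [-1.4, -0.5, 0.4]
width: 0.0004
```

>>> {"method": "arm_command", "body": {
  "targets": [
    [255,0,0,1,0.008,0,0],
    [255,0,0,1,0.008,0,0]
  ]
}}

```text
time: 6.65
ee_pos: [0.5229, 0.1516, 0.0705]
eef_rot: [-0.104, 0.699, 0.105, 0.699]
ft_force: [-0.4, 0.9, 0.9]
width: 0.0005
```

```bash
python3 - <<'E'
from plan import *
s=read_state()
for n in ("scene","side","wrist"): cv2.imwrite(f"pics/{n}6.png",camera(n)[:,:,::-1])
crop('','pics/scene6.png','pics/scene6c.png',200,180,120,90,6)
a=[cv2.imread(f'pics/{n}6.png') for n in ('side','wrist')]
cv2.imwrite('pics/6.png',cv2.resize(np.hstack(a),(800,300)))
for q in (0,-.02,-.04,-.06):
    p,er,et=finger(q,.022,.07); print(q,p.round(3),row(p,orient(et,-1,'z')))
for q in (0,.02,.04,.06): print(q,((proj('scene',finger(q+np.pi,0,.046,r=.077)[0])-[200,180]+.5)*6-.5).round(0),((proj('scene',finger(q,0,.052,r=.138)[0])-[200,180]+.5)*6-.5).round(0))
E
```

```text
0 [0.519 0.151 0.07 ] [ 0.6    0.8   -4.    -0.032  0.     0.   ]
-0.02 [0.521 0.152 0.07 ] [ 0.6    1.3   -1.4   -0.012  0.     0.   ]
-0.04 [0.524 0.154 0.07 ] [0.6   1.7   1.2   0.008 0.    0.   ]
-0.06 [0.526 0.155 0.07 ] [0.6   2.1   3.8   0.028 0.    0.   ]
0 [[158.  94.]] [[660. 364.]]
0.02 [[155.  96.]] [[664. 359.]]
0.04 [[153.  99.]] [[668. 354.]]
0.06 [[150. 101.]] [[672. 348.]]
```

View pics/scene6c.png

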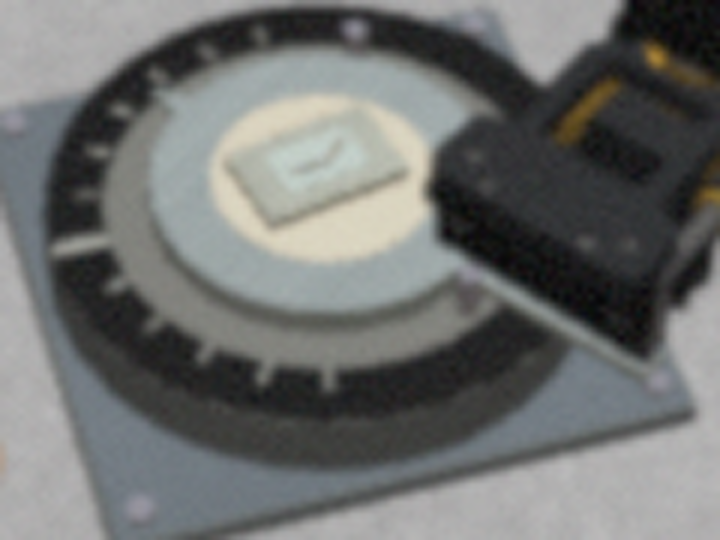

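View pics/6.png

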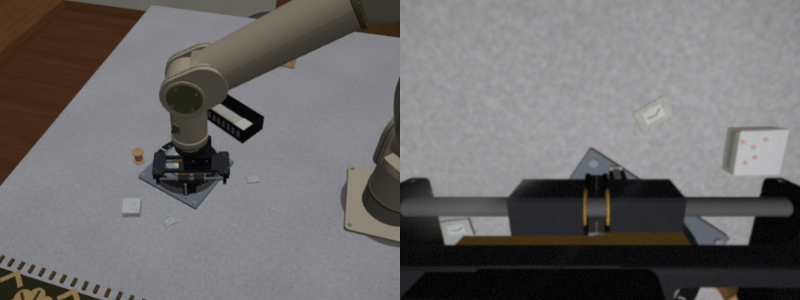

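>>> {"method": "arm_command", "body": {
  "targets": [
    [255,0,0,0.7,0.005,0,0],
    [255,0,0,0.7,0.005,0,0]
  ]
}}

```text
time: 7.0
ee_pos: [0.5232, 0.1517, 0.0705]
eef_rot: [-0.103, 0.7, 0.103, 0.699]
ft_force: [-2.9, 0.2, 1.9]
width: 0.0004
```

>>> {"method": "arm_command", "body": {
  "targets": [
    [255,0,0,0.7,0.005,0,0],
    [255,0,0,0.7,0.005,0,0]
  ]
}}

```text
time: 7.2
ee_pos: [0.5233, 0.1519, 0.0704]
eef_rot: [-0.101, 0.701, 0.101, 0.699]
ft_force: [-6.4, -0.6, 3.7]
width: 0.0004
```

>>> {"method": "arm_command", "body": {
  "targets": [
    [255,0,0,0.7,0.005,0,0],
    [255,0,0,0.7,0.005,0,0]
  ]
}}

```text
time: 7.4
ee_pos: [0.5234, 0.1519, 0.0703]
eef_rot: [-0.099, 0.701, 0.099, 0.699]
ft_force: [-9.2, -1.5, 7.2]
width: 0.0006
```

>>> {"method": "arm_command", "body": {
  "targets": [
    [255,0,0,0.7,0.005,0,0],
    [255,0,0,0.7,0.005,0,0]
  ]
}}

```text
time: 7.6
ee_pos: [0.5234, 0.152, 0.0703]
eef_rot: [-0.098, 0.702, 0.098, 0.699]
ft_force: [-12.4, -2.3, 10.0]
width: 0.0004
```

Contact with the stop is clear: the force rose to about 12 N with no further motion. I'll back off and look.

>>> {"method": "arm_command", "body": {
  "targets": [
    [255,0,0,-12,0,0,0],
    [255,0,0,-30,0,0,0],
    [255,0,0,-35,0,0,0],
    [255,-40,0,-35,0,0,0],
    [255,-80,0,-35,0,0,0],
    [255,-80,0,-80,0,0,0],
    [255,-80,0,-125,0,0,0],
    [255,-80,0,-150,0,0,0],
    [255,-80,0,-150,0,0,0]
  ]
}}

```text
time: 8.5
ee_pos: [0.3794, 0.111, 0.1508]
eef_rot: [-0.097, 0.7, 0.098, 0.7]
ft_force: [0.8, 0.1, 0.2]
width: 0.0007
```

```bash
python3 - <<'E'
from plan import *
s=read_state(); print(s['time'],s['ee_pos'].round(4),s['joint_positions'],s['width'],s['ft_force'])
for n in ("scene","side"): cv2.imwrite(f"pics/{n}7.png",camera(n)[:,:,::-1])
crop('','pics/scene7.png','pics/scene7c.png',180,165,150,112,5)
crop('','pics/side7.png','pics/side7c.png',170,165,150,112,5)
E
```

```text
8.5 [0.3794 0.111  0.1508] [-0.91780857 -0.17371333  0.48123184  2.13691903  0.08524017  1.15937891
 -0.1995725 ] 0.0007058176111562283 [0.76877358 0.13966792 0.22227733]
```

View pics/scene7c.png

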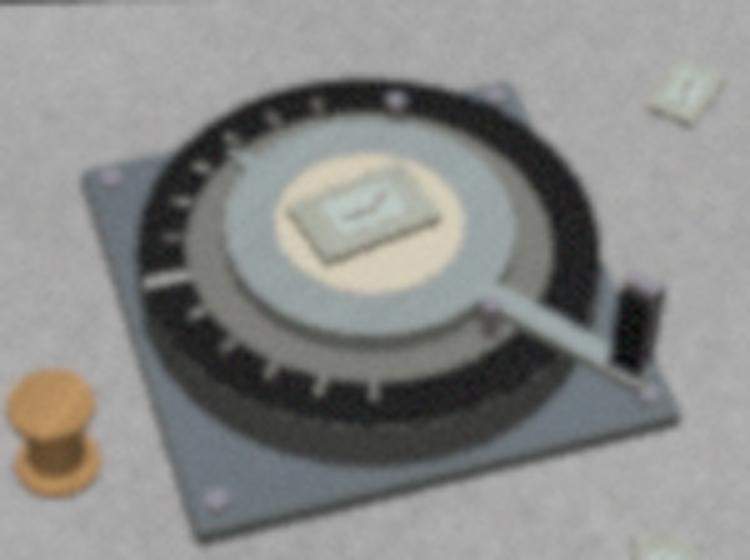

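View pics/side7c.png

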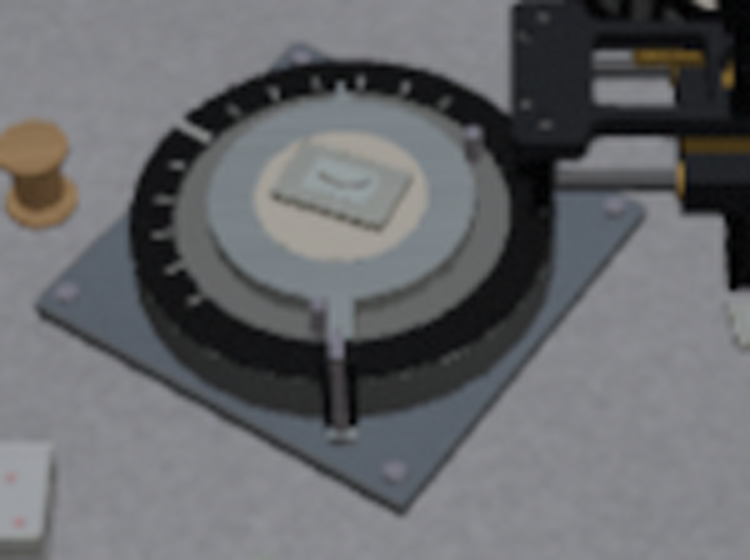

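The lever lies against the pin at the zero stop: the side crop shows the pin at (320,305) and the lever at (340,310), with the pointer at (343,87). I'll refit using this known zero.

```bash
cat > fit2.py <<'E'
from fit import *
z={'scene':dict(tab=(643,282),ptr=(236,156)),'side':dict(tab=(336,343),ptr=(343,86))}
def res2(p,sp=False):
    xs={'scene':p[0:2],'side':p[2:4]}; yaw,q,m=p[4:7]; pa,pb=2.047,4.233; out=[]
    for n in ('scene','side'):
        o=obs[n]
        L=[(a/1e3,b/1e3,.012) for a,b in C[n]]; uv=[full(n,c) for c in o['corn']]
        L+=[pol(.07,pb,.058),pol(.07,pa,.058)]; uv+=[full(n,c) for c in o['pins']]
        for Q,d in ((q,o),(0,z[n])):
            L.append(pol(.130,2.19+Q,.105)); uv.append(full(n,d['tab']))
            L.append(pol(.077,-.95+Q,.046)); uv.append(full(n,d['ptr']))
        for r in (.077,.097): 
            L.append(pol(r,-.95+m,.043)); uv.append(full(n,o['mark_in' if r<.09 else 'mark_out']))
        out.append(proj(n,W(*xs[n],yaw,L))-np.array(uv))
    return np.concatenate(out) if sp else np.concatenate(out).ravel()
if __name__=="__main__":
    r=least_squares(res2,[.58,.035,.58,.035,-.29,.9,.93],loss='soft_l1')
    print(r.x.round(4)); print(res2(r.x,True).round(1).tolist())
    cov=np.linalg.inv(r.jac.T@r.jac)*np.mean(r.fun**2); print(np.sqrt(np.diag(cov)).round(4))
E
python3 fit2.py
```

```text
[ 0.5824  0.0346  0.5804  0.037  -0.2918  0.9014  0.9264]
[[-0.2, -0.7], [0.2, -1.2], [1.2, -0.0], [-0.7, -0.1], [0.2, 0.8], [0.0, 0.7], [1.0, -0.5], [-1.1, 1.2], [0.2, -0.1], [-1.4, -0.6], [0.1, 0.2], [0.2, -0.3], [-0.7, -0.9], [0.9, -1.7], [-0.0, 0.1], [-1.4, -0.6], [-0.1, 0.9], [-0.1, 0.4], [0.6, 0.6], [0.1, -1.3], [0.1, 0.4], [-0.3, -0.0], [1.1, 0.7], [-0.4, -0.2]]
[0.0006 0.0007 0.0006 0.0008 0.0041 0.0123 0.0145]
```

```bash
sed -i 's/^X,Y,YAW=.*/X,Y,YAW=.5815,.0357,-.2918/' plan.py; python3 - <<'E'
from plan import *
p,er,et=finger(0,-.038,.15); print(p,row(p,orient(et,-1,'z')))
E
```

```text
[0.57567532 0.17101472 0.15      ] [ 1.700e+00  3.900e+00  2.025e+02 -5.000e-02  2.000e-03 -1.000e-03]
```

>>> {"method": "arm_command", "body": {
  "targets": [
    [255,0,1,40,0,0,0],
    [255,0,2,80,-0.02,0,0],
    [255,0,3,120,-0.05,0,0],
    [255,0,4,160,-0.05,0,0],
    [255,0,4,203,-0.05,0,0],
    [255,0,4,203,-0.05,0,0],
    [255,40,4,203,-0.05,0,0],
    [255,80,4,203,-0.05,0,0],
    [255,80,4,203,-0.05,0,0]
  ]
}}

```text
time: 9.5
ee_pos: [0.5726, 0.1697, 0.0653]
eef_rot: [-0.116, 0.7, 0.114, 0.695]
ft_force: [-0.6, 0.2, -1.4]
width: 0.0005
```

```bash
python3 - <<'E'
from plan import *
s=read_state(); print(s['time'],s['ee_pos'].round(4),s['joint_positions'],s['width'],s['ft_force'])
for n in ("scene","side"): cv2.imwrite(f"pics/{n}8.png",camera(n)[:,:,::-1])
crop('','pics/side8.png','pics/side8c.png',170,120,150,112,5)
crop('','pics/scene8.png','pics/scene8c.png',200,120,150,112,5)
a=[cv2.imread(f'pics/{n}8c.png') for n in ('side','scene')]
cv2.imwrite('pics/8.png',cv2.resize(np.hstack(a),(800,300)))
for q in (0,.1,.2,.3,.4,.5,.6,.7,.8,.85,.9,.926):
    p,er,et=finger(q,-.018,.07); print(q,p.round(3),row(p,orient(et,-1,'z')))
E
```

```text
9.5 [0.5726 0.1697 0.0653] [-0.80035048  0.45260596  0.54596683  1.72773581 -0.26338448  1.04393749
  0.16371673] 0.0005435550340926749 [-0.63784889  0.1597392  -1.43285863]
0 [0.557 0.165 0.07 ] [ 1.00e+00  5.00e-01 -1.99e+01 -1.00e-03 -1.00e-03  1.00e-03]
0.1 [0.544 0.161 0.07 ] [ 1.00e+00  1.60e+00 -3.30e+01 -1.01e-01 -1.00e-03  1.00e-03]
0.2 [0.532 0.157 0.07 ] [ 1.00e+00  1.50e+00 -4.61e+01 -2.01e-01 -1.00e-03  1.00e-03]
0.3 [0.52  0.152 0.07 ] [ 1.00e+00 -0.00e+00 -5.92e+01 -3.01e-01 -1.00e-03  1.00e-03]
0.4 [0.509 0.145 0.07 ] [ 1.00e+00 -2.80e+00 -7.20e+01 -4.01e-01 -1.00e-03  1.00e-03]
0.5 [0.498 0.137 0.07 ] [ 1.00e+00 -6.80e+00 -8.45e+01 -5.01e-01 -1.00e-03  1.00e-03]
0.6 [0.488 0.128 0.07 ] [ 1.00e+00 -1.21e+01 -9.65e+01 -6.01e-01 -1.00e-03  1.00e-03]
0.7 [0.48  0.118 0.07 ] [ 1.000e+00 -1.850e+01 -1.079e+02 -7.010e-01 -1.000e-03  1.000e-03]
0.8 [0.472 0.108 0.07 ] [ 1.000e+00 -2.610e+01 -1.186e+02 -8.010e-01 -1.000e-03  1.000e-03]
0.85 [0.468 0.102 0.07 ] [ 1.000e+00 -3.020e+01 -1.237e+02 -8.510e-01 -1.000e-03  1.000e-03]
0.9 [0.465 0.096 0.07 ] [ 1.000e+00 -3.460e+01 -1.286e+02 -9.010e-01 -1.000e-03  1.000e-03]
0.926 [0.464 0.093 0.07 ] [ 1.10e+00 -3.70e+01 -1.31e+02 -9.27e-01 -1.00e-03  1.00e-03]
```

View pics/8.png

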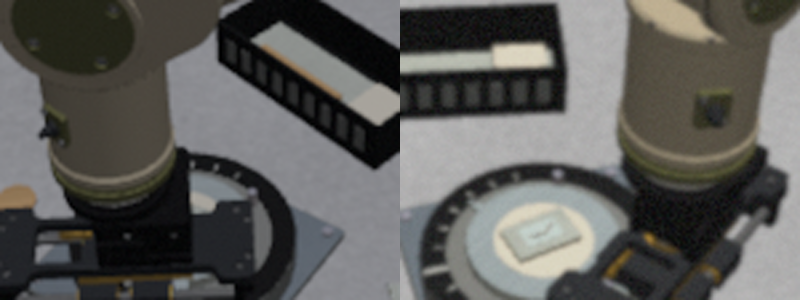

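The hand is down on the clockwise side with a clear gap, and the sample is visible at scene crop (540,235). Now I'll push counter-clockwise along the arc.

>>> {"method": "arm_command", "body": {
  "targets": [
    [255,1,0.3,-10,0,0,0],
    [255,1,0.5,-17,0,0,0],
    [255,1,0.8,-23,-0.025,0,0],
    [255,1,1.2,-27.5,-0.06,0,0],
    [255,1,1.6,-33,-0.1,0,0],
    [255,1,1.6,-39.6,-0.15,0,0],
    [255,1,1.5,-46,-0.2,0,0],
    [255,1,0.8,-52.7,-0.25,0,0],
    [255,1,0,-59.2,-0.3,0,0],
    [255,1,-1.3,-65.6,-0.35,0,0]
  ]
}}

```text
time: 10.6
ee_pos: [0.5136, 0.1486, 0.0702]
eef_rot: [-0.236, 0.666, 0.236, 0.667]
ft_force: [1.0, 0.3, 0.6]
width: 0.0005
```

```bash
python3 - <<'E'
from plan import *
s=read_state(); print(s['time'],s['ee_pos'].round(4),s['joint_positions'],s['width'],s['ft_force'])
for n in ("scene","side"): cv2.imwrite(f"pics/{n}9.png",camera(n)[:,:,::-1])
crop('','pics/side9.png','pics/side9c.png',170,120,150,112,5)
crop('','pics/scene9.png','pics/scene9c.png',180,140,150,112,5)
a=[cv2.imread(f'pics/{n}9c.png') for n in ('side','scene')]
cv2.imwrite('pics/9.png',cv2.resize(np.hstack(a),(800,300)))
for q in (.35,.4,.45,.5,.55,.6,.65,.7,.75,.8,.85,.926):
    p,er,et=finger(q,-.018,.07); print(q,p.round(3),row(p,orient(et,-1,'z')))
E
```

```text
10.6 [0.5136 0.1486 0.0702] [-0.80352769  0.29549819  0.50300113  1.89684515 -0.16937053  0.98927171
  0.45563436] 0.0004524892722042423 [0.97965247 0.30397809 0.6452593 ]
0.35 [0.514 0.148 0.07 ] [ 0.    -0.5    0.7    0.002  0.001 -0.   ]
0.4 [0.509 0.145 0.07 ] [ 0.0e+00  2.0e-01 -5.8e+00 -4.8e-02  1.0e-03 -0.0e+00]
0.45 [0.503 0.141 0.07 ] [ 0.00e+00  7.00e-01 -1.23e+01 -9.80e-02  1.00e-03 -0.00e+00]
0.5 [0.498 0.137 0.07 ] [ 0.00e+00  8.00e-01 -1.89e+01 -1.48e-01  1.00e-03 -0.00e+00]
0.55 [0.493 0.133 0.07 ] [-0.00e+00  5.00e-01 -2.55e+01 -1.98e-01  1.00e-03 -0.00e+00]
0.6 [0.488 0.128 0.07 ] [-0.00e+00 -0.00e+00 -3.20e+01 -2.48e-01  1.00e-03 -0.00e+00]
0.65 [0.484 0.123 0.07 ] [-0.00e+00 -9.00e-01 -3.85e+01 -2.98e-01  1.00e-03 -0.00e+00]
0.7 [0.48  0.118 0.07 ] [-0.00e+00 -2.10e+00 -4.50e+01 -3.48e-01  1.00e-03 -0.00e+00]
0.75 [0.476 0.113 0.07 ] [-0.00e+00 -3.70e+00 -5.13e+01 -3.98e-01  1.00e-03 -0.00e+00]
0.8 [0.472 0.108 0.07 ] [-0.00e+00 -5.50e+00 -5.76e+01 -4.48e-01  1.00e-03 -0.00e+00]
0.85 [0.468 0.102 0.07 ] [-0.00e+00 -7.70e+00 -6.38e+01 -4.98e-01  1.00e-03 -0.00e+00]
0.926 [0.464 0.093 0.07 ] [-0.00e+00 -1.16e+01 -7.30e+01 -5.74e-01  1.00e-03 -0.00e+00]
```

View pics/9.png

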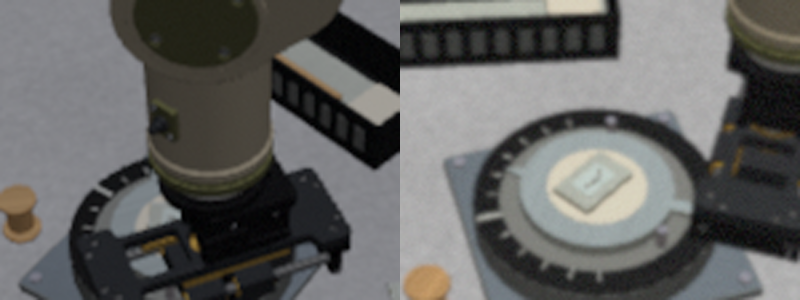

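Moving well: the pointer is now near (515,172) and the mark near (488,217). I'll continue to about 0.8.

>>> {"method": "arm_command", "body": {
  "targets": [
    [255,0,0.2,-5.8,-0.048,0,0],
    [255,0,0.7,-12.3,-0.098,0,0],
    [255,0,0.8,-18.9,-0.148,0,0],
    [255,0,0.5,-25.5,-0.198,0,0],
    [255,0,0,-32,-0.248,0,0],
    [255,0,-0.9,-38.5,-0.298,0,0],
    [255,0,-2.1,-45,-0.348,0,0],
    [255,0,-3.4,-50,-0.388,0,0],
    [255,0,-4.5,-54,-0.42,0,0],
    [255,0,-4.5,-54,-0.42,0,0]
  ]
}}

```text
time: 11.7
ee_pos: [0.4743, 0.111, 0.0698]
eef_rot: [-0.369, 0.603, 0.369, 0.604]
ft_force: [0.1, -0.2, 0.8]
width: 0.0004
```

```bash
cat > look.py <<'E'
from plan import *
import sys
k=sys.argv[1]
s=read_state(); print(s['time'],s['ee_pos'].round(4),s['joint_positions'].round(3),s['ft_force'])
for n in ("scene","side"): cv2.imwrite(f"pics/{n}{k}.png",camera(n)[:,:,::-1])
crop('','pics/scene%s.png'%k,'pics/scene%sc.png'%k,200,185,60,45,12)
crop('','pics/side%s.png'%k,'pics/side%sc.png'%k,190,170,60,45,12)
for q in map(float,sys.argv[2:]):
    p,er,et=finger(q,-.018,.07); print(q,p.round(3),row(p,orient(et,-1,'z')))
E
python3 look.py 10 .76 .8 .84 .88 .9 .926
```

```text
11.7 [0.4743 0.111  0.0698] [-0.749  0.186  0.465  2.013 -0.102  0.964  0.864] [ 0.06364052 -0.20613678  0.80671537]
0.76 [0.475 0.112 0.07 ] [-0.3    0.2    0.8    0.008  0.     0.   ]
0.8 [0.472 0.108 0.07 ] [-0.3    0.8   -4.4   -0.032  0.     0.   ]
0.84 [0.469 0.103 0.07 ] [-0.3    1.3   -9.6   -0.072  0.     0.   ]
0.88 [0.466 0.099 0.07 ] [ -0.3     1.5   -14.8    -0.112   0.      0.   ]
0.9 [0.465 0.096 0.07 ] [ -0.3     1.6   -17.5    -0.132   0.      0.   ]
0.926 [0.464 0.093 0.07 ] [ -0.3     1.6   -20.9    -0.158   0.      0.   ]
```

View pics/scene10c.png

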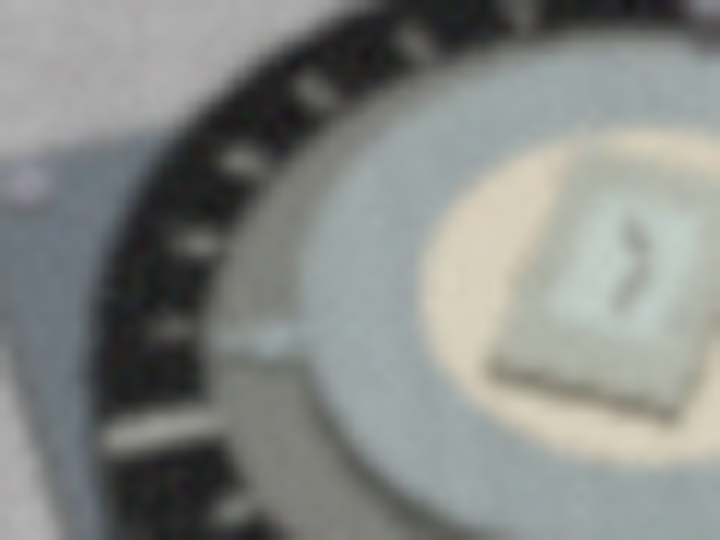

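View pics/side10c.png

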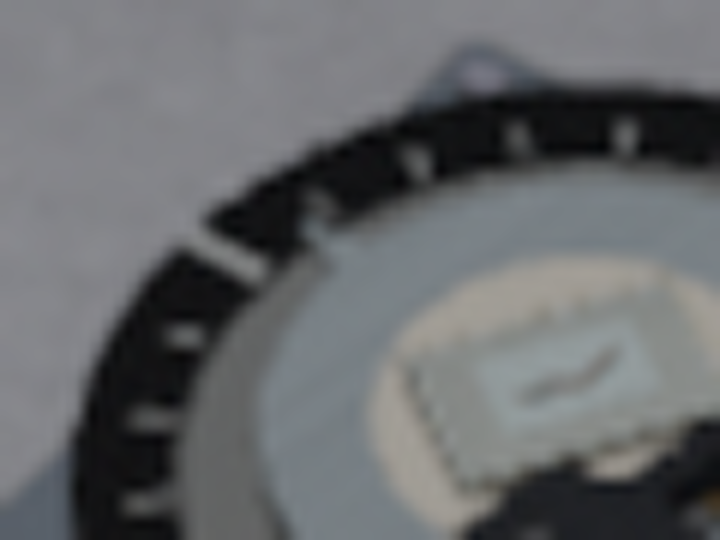

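```bash
cat > ang.py <<'E'
from h import *
CEN={'scene':(.5824,.0346),'side':(.5804,.0370)}; YAW=-.2918
def f(n,p): 
    o={'scene':(200,185),'side':(190,170)}[n]; return ((p[0]+.5)/12-.5+o[0],(p[1]+.5)/12-.5+o[1])
def ang(n,p,z):
    w=ray(n,f(n,p),z)[:2]-np.array(CEN[n]); return np.arctan2(w[1],w[0])-YAW+.95, np.hypot(*w)
E
python3 - <<'E'
from ang import *
for n,d in {'scene':dict(tip=(208,340),root=(265,345),mi=(215,421),mo=(108,441)),'side':dict(tip=(310,222),mi=(262,268),mo=(190,223))}.items():
    for k,p in d.items(): print(n,k,np.round(ang(n,p,.046 if k in('tip','root') else .043),4))
E
```

```text
scene tip [0.7254 0.078 ]
scene root [0.753 0.068]
scene mi [0.9347 0.0791]
scene mo [0.9284 0.0981]
side tip [0.746  0.0795]
side mi [0.9134 0.0802]
side mo [0.9007 0.0999]
```

Pointer-to-mark gap is about 0.18 rad by both cameras. I'll push 0.13 rad and look again.

>>> {"method": "arm_command", "body": {
  "targets": [
    [255,0,0.5,-3,-0.022,0,0],
    [255,0,0.9,-6,-0.045,0,0],
    [255,0,1.2,-9,-0.068,0,0],
    [255,0,1.4,-12,-0.09,0,0],
    [255,0,1.5,-14.5,-0.11,0,0],
    [255,0,1.6,-17,-0.13,0,0],
    [255,0,1.6,-17,-0.13,0,0]
  ]
}}

```text
time: 12.5
ee_pos: [0.4649, 0.0963, 0.0695]
eef_rot: [-0.407, 0.578, 0.407, 0.578]
ft_force: [-1.0, -0.2, 0.7]
width: 0.0004
```

```bash
python3 look.py 11 .88 .9 .926 .94
```

```text
12.5 [0.4649 0.0963 0.0695] [-0.727  0.159  0.46   2.042 -0.086  0.959  1.005] [-0.9560667  -0.19606391  0.72738039]
0.88 [0.466 0.099 0.07 ] [-0.6   -0.6    2.5    0.019 -0.    -0.   ]
0.9 [0.465 0.096 0.07 ] [-0.6   -0.2   -0.1   -0.001 -0.    -0.   ]
0.926 [0.464 0.093 0.07 ] [-0.6    0.2   -3.4   -0.027 -0.    -0.   ]
0.94 [0.463 0.092 0.07 ] [-0.6    0.4   -5.3   -0.041 -0.    -0.   ]
```

View pics/scene11c.png

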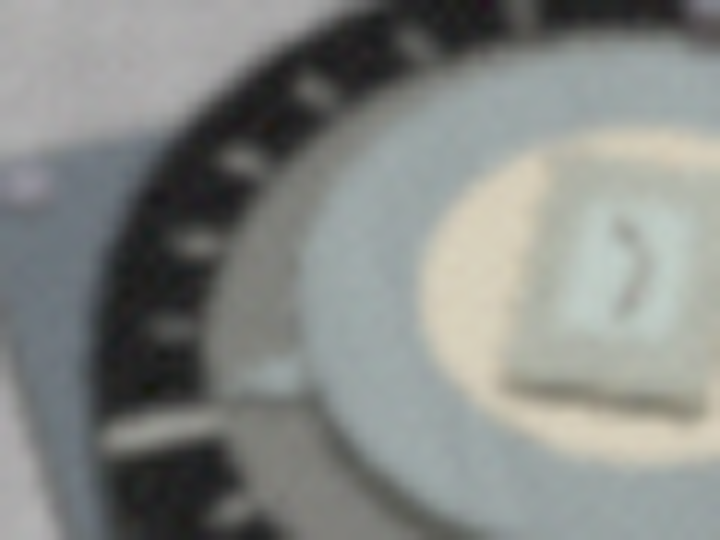

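View pics/side11c.png

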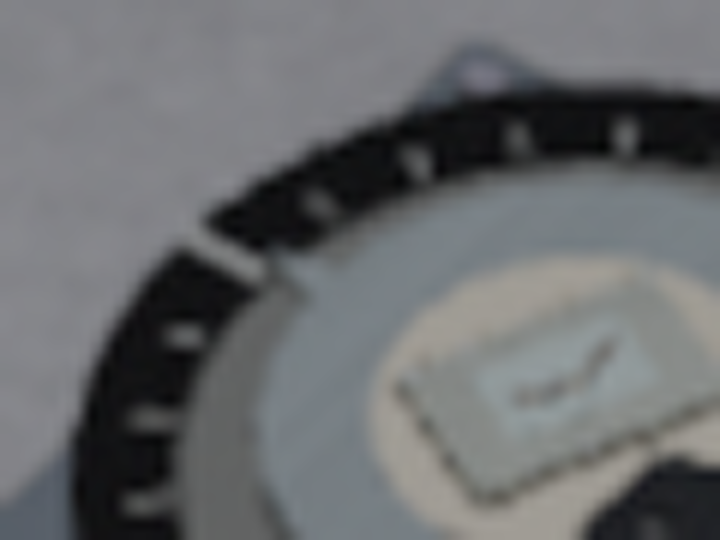

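```bash
cat > polar.py <<'E'
from ang import *
import sys
k=sys.argv[1]; N=int(sys.argv[2])
A=np.linspace(.55,1.15,601); Rr=np.arange(.060,.100,.0002)
tiles=[]
for n in ('scene','side'):
    im=np.mean([camera(n).astype(np.float32) for _ in range(N)],0)[:,:,::-1].copy()
    np.save(f'pics/avg_{n}{k}.npy',im)
    g=im.mean(2)
    aa,rr=np.meshgrid(A,Rr); th=aa-.95+YAW
    P=np.c_[(CEN[n][0]+rr*np.cos(th)).ravel(),(CEN[n][1]+rr*np.sin(th)).ravel(),np.where(rr<.0765,.046,.043).ravel()]
    uv=proj(n,P).astype(np.float32)
    pol=cv2.remap(g,uv[:,0].reshape(aa.shape),uv[:,1].reshape(aa.shape),cv2.INTER_CUBIC)
    t=cv2.convertScaleAbs(np.flipud(pol),alpha=1.3); t=cv2.cvtColor(t,cv2.COLOR_GRAY2BGR)
    for i in range(0,601,50): cv2.line(t,(i,0),(i,4),(0,0,255),1)
    tiles.append(t)
    for nm,r0,r1 in (('mark',.080,.094),('ptr',.069,.0755),('ptr_tip',.073,.076),('ptr_in',.067,.071)):
        m=(Rr>=r0)&(Rr<=r1); pr=pol[m].mean(0)
        sel=(A>.75)&(A<1.08) ; w=pr[sel]-np.median(pr[sel]); 
        pk=np.argmax(w); lo=max(pk-60,0); hi=pk+61
        ww=np.clip(w-.5*w[pk],0,None)[lo:hi]; print(n,nm,'peak',A[sel][pk].round(3),'centroid',(np.sum(A[sel][lo:hi]*ww)/ww.sum()).round(4),'amp',w[pk].round(1))
cv2.imwrite(f'pics/polar{k}.png',np.vstack(tiles))
E
python3 polar.py 11 6
```

```text
scene mark peak 0.926 centroid 0.9245 amp 102.4
scene ptr peak 0.852 centroid 0.8508 amp 14.0
scene ptr_tip peak 0.847 centroid 0.8493 amp 7.3
scene ptr_in peak 0.857 centroid 0.8565 amp 24.2
side mark peak 0.93 centroid 0.9289 amp 99.3
side ptr peak 0.882 centroid 0.881 amp 31.2
side ptr_tip peak 0.882 centroid 0.8833 amp 33.2
side ptr_in peak 0.883 centroid 0.8773 amp 27.5
```

View pics/polar11.png

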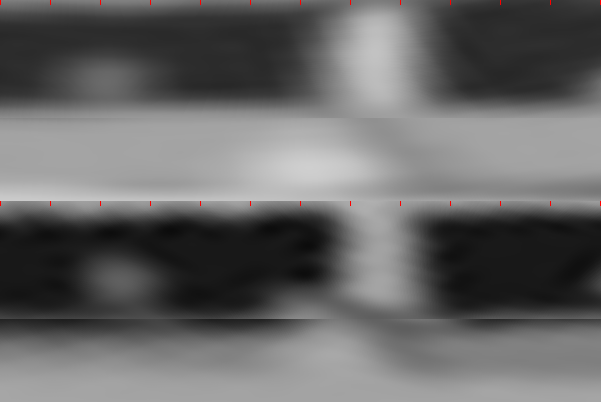

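```bash
cat > p7.py <<'E'
from ang import *
tiles=[]
A=np.linspace(-.3,.3,601); Rr=np.arange(.060,.100,.0002)
for n in ('scene','side'):
    g=cv2.imread(f'pics/{n}7.png').astype(np.float32).mean(2)
    aa,rr=np.meshgrid(A,Rr); th=aa-.95+YAW
    P=np.c_[(CEN[n][0]+rr*np.cos(th)).ravel(),(CEN[n][1]+rr*np.sin(th)).ravel(),np.where(rr<.0765,.046,.043).ravel()]
    uv=proj(n,P).astype(np.float32)
    pol=cv2.remap(g,uv[:,0].reshape(aa.shape),uv[:,1].reshape(aa.shape),cv2.INTER_CUBIC)
    t=cv2.cvtColor(cv2.convertScaleAbs(np.flipud(pol),alpha=1.3),cv2.COLOR_GRAY2BGR)
    for i in range(0,601,50): cv2.line(t,(i,0),(i,4),(0,0,255),1)
    tiles.append(t)
    for nm,r0,r1 in (('tick',.080,.086),('ptr',.069,.0755),('tip',.073,.076),('in',.067,.071)):
        pr=pol[(Rr>=r0)&(Rr<=r1)].mean(0); 
        for lo,hi in ((-.25,-.0),(-.12,.12),(.0,.25)):
            s=(A>lo)&(A<hi); w=pr[s]-np.median(pr[s]); pk=np.argmax(w); l=max(pk-60,0)
            ww=np.clip(w-.5*w[pk],0,None)[l:pk+61]; print(n,nm,lo,(np.sum(A[s][l:pk+61]*ww)/ww.sum()).round(4),w[pk].round(1))
cv2.imwrite('pics/polar7.png',np.vstack(tiles))
E
python3 p7.py
```

```text
scene tick -0.25 -0.1092 37.0
scene tick -0.12 -0.102 39.9
scene tick 0.0 0.144 54.9
scene ptr -0.25 -0.0318 31.6
scene ptr -0.12 -0.0273 21.9
scene ptr 0.0 0.006 18.1
scene tip -0.25 -0.0288 42.9
scene tip -0.12 -0.0231 28.6
scene tip 0.0 0.0053 20.7
scene in -0.25 -0.0339 23.3
scene in -0.12 -0.0315 18.0
scene in 0.0 0.0085 23.5
side tick -0.25 -0.1112 70.1
side tick -0.12 -0.1068 58.3
side tick 0.0 0.1509 41.5
side ptr -0.25 -0.0119 46.9
side ptr -0.12 0.0027 41.4
side ptr 0.0 0.0147 51.8
side tip -0.25 -0.0094 69.8
side tip -0.12 0.0052 62.1
side tip 0.0 0.0139 70.8
side in -0.25 -0.0239 26.1
side in -0.12 -0.0062 14.8
side in 0.0 0.0166 24.2
```

View pics/polar7.png

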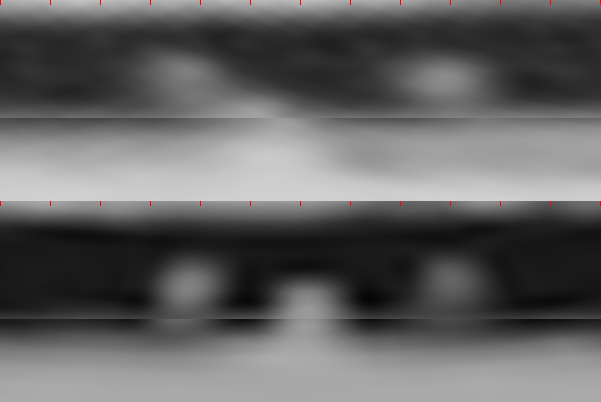

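Calibrated against the known zero pose, both cameras put the pointer at about 0.878 and the mark at about 0.93. I'll advance about 0.03 rad and remeasure.

>>> {"method": "arm_command", "body": {
  "targets": [
    [255,0,0.1,-1.5,-0.012,0,0],
    [255,0,0.2,-3,-0.024,0,0],
    [255,0,0.3,-4,-0.031,0,0],
    [255,0,0.3,-4,-0.031,0,0]
  ]
}}

```text
time: 13.6
ee_pos: [0.4635, 0.0929, 0.0695]
eef_rot: [-0.416, 0.572, 0.416, 0.572]
ft_force: [0.0, -0.2, -0.0]
width: 0.0005
```

```bash
python3 polar.py 12 6; python3 look.py 12 .9 .926 .94 .95
```

```text
scene mark peak 0.926 centroid 0.9245 amp 102.2
scene ptr peak 0.887 centroid 0.8834 amp 14.4
scene ptr_tip peak 0.882 centroid 0.8826 amp 10.3
scene ptr_in peak 0.888 centroid 0.8848 amp 22.6
side mark peak 0.929 centroid 0.9286 amp 104.5
side ptr peak 0.912 centroid 0.9095 amp 28.9
side ptr_tip peak 0.912 centroid 0.9113 amp 36.8
side ptr_in peak 0.909 centroid 0.9047 amp 24.8
14.2 [0.4636 0.093  0.0695] [-0.721  0.154  0.459  2.047 -0.083  0.958  1.039] [ 0.12472096  0.69664823 -0.65200368]
0.9 [0.465 0.096 0.07 ] [-0.5   -0.5    3.7    0.031  0.    -0.   ]
0.926 [0.464 0.093 0.07 ] [-0.5    0.1    0.4    0.005  0.    -0.   ]
0.94 [0.463 0.092 0.07 ] [-0.5    0.3   -1.5   -0.009  0.    -0.   ]
0.95 [0.462 0.091 0.07 ] [-0.5    0.5   -2.8   -0.019  0.    -0.   ]
```

View pics/polar12.png

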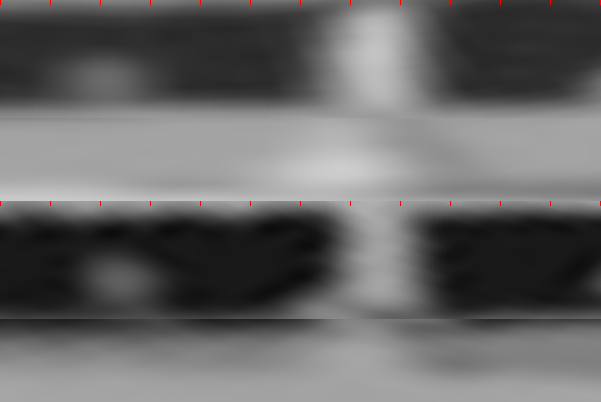

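View pics/side12c.png

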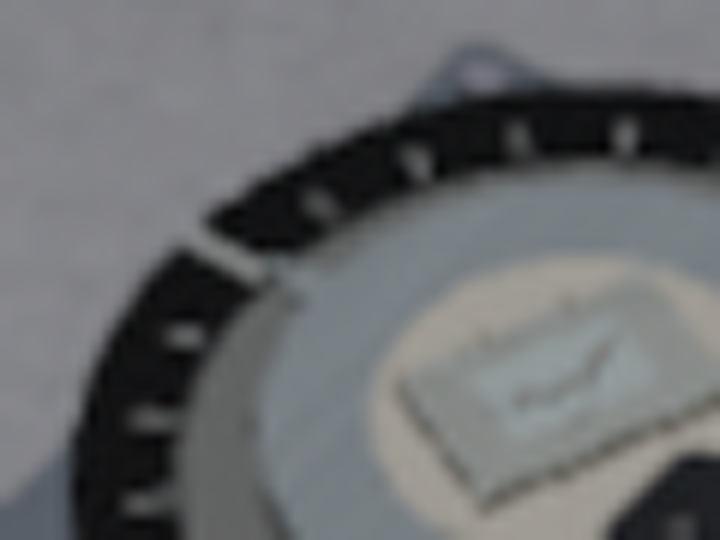

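View pics/scene12c.png

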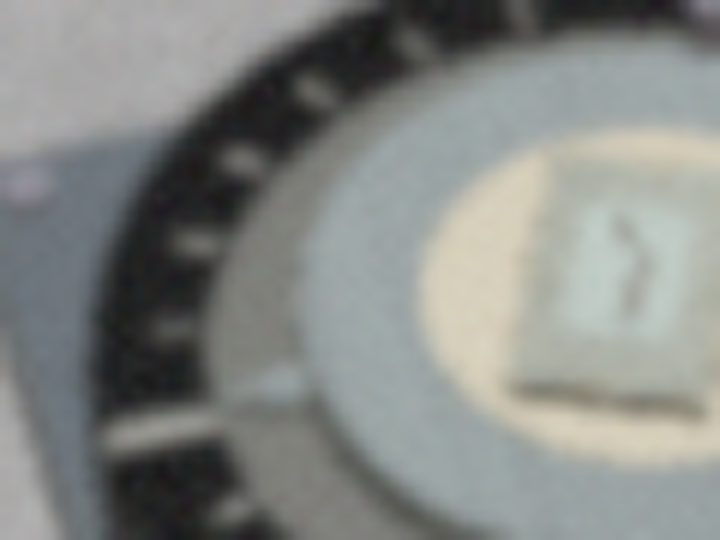

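Consistent at about 0.908 against 0.929. One more nudge of about 0.018 rad.

>>> {"method": "arm_command", "body": {
  "targets": [
    [255,0,0.1,-1.2,-0.009,0,0],
    [255,0,0.2,-2.4,-0.018,0,0],
    [255,0,0.2,-2.4,-0.018,0,0]
  ]
}}

```text
time: 14.6
ee_pos: [0.4626, 0.0907, 0.0695]
eef_rot: [-0.421, 0.568, 0.421, 0.568]
ft_force: [-0.2, 1.3, 0.4]
width: 0.0007
```

```bash
python3 polar.py 13 6;  python3 look.py 13 .926 .95
```

```text
scene mark peak 0.925 centroid 0.9243 amp 102.4
scene ptr peak 0.906 centroid 0.9014 amp 13.7
scene ptr_tip peak 0.908 centroid 0.9043 amp 11.4
scene ptr_in peak 0.902 centroid 0.9058 amp 22.1
side mark peak 0.929 centroid 0.9284 amp 105.1
side ptr peak 0.932 centroid 0.9314 amp 29.0
side ptr_tip peak 0.933 centroid 0.94 amp 34.1
side ptr_in peak 0.93 centroid 0.9238 amp 25.2
15.2 [0.4626 0.0908 0.0695] [-0.718  0.15   0.459  2.05  -0.081  0.958  1.06 ] [-0.3147442   0.06040843  0.75344518]
0.926 [0.464 0.093 0.07 ] [-0.4   -0.1    2.7    0.023  0.     0.   ]
0.95 [0.462 0.091 0.07 ] [-0.4    0.3   -0.4   -0.001  0.     0.   ]
```

View pics/scene13c.png

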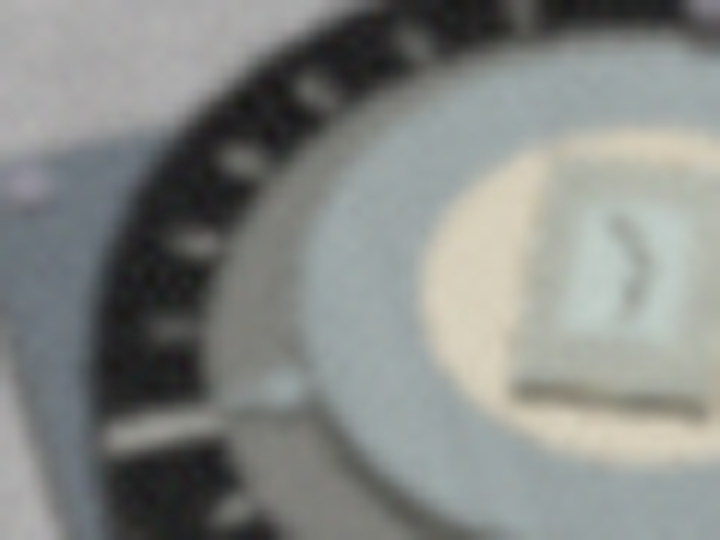

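View pics/polar13.png

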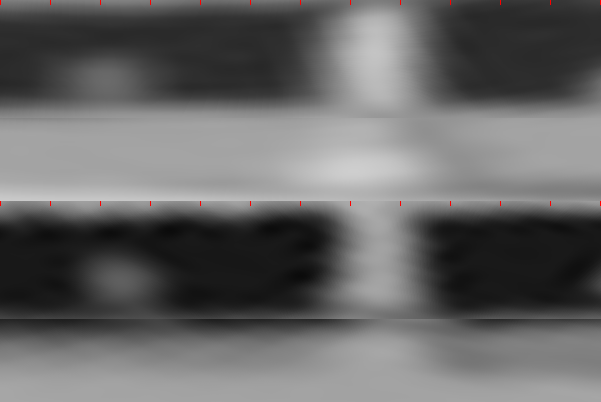

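Both cameras now agree that the pointer is on the mark: bias-corrected readings are about 0.928 against 0.925–0.929. I'll withdraw the hand by moving it off the tab clockwise, then up and away.

>>> {"method": "arm_command", "body": {
  "targets": [
    [255,0,0,10,0,0,0],
    [255,0,0,25,0,0,0],
    [255,0,0,35,0,0,0],
    [255,-20,0,35,0,0,0],
    [255,-60,0,35,0,0,0],
    [255,-100,0,45,0,0,0],
    [255,-110,0,90,0,0,0],
    [255,-110,0,135,0,0,0],
    [255,-110,0,180,0,0,0],
    [255,-110,0,225,0,0,0]
  ]
}}

```text
time: 16.3
ee_pos: [0.528, 0.3093, 0.1795]
eef_rot: [-0.421, 0.568, 0.422, 0.568]
ft_force: [0.2, -0.1, 0.4]
width: 0.0005
```

>>> {"method": "arm_command", "body": {
  "targets": [
    [255,0,10,40,0,0,0],
    [255,0,20,80,0,0,0],
    [255,0,30,110,0,0,0],
    [255,0,30,110,0,0,0]
  ]
}}

```text
time: 16.7
ee_pos: [0.5281, 0.427, 0.1779]
eef_rot: [-0.422, 0.567, 0.424, 0.566]
ft_force: [-0.7, -0.0, -0.5]
width: 0.0004
```

```bash
python3 polar.py 14 6; python3 look.py 14; python3 - <<'E'
from h import *
crop('','pics/scene14.png','pics/scene14d.png',180,165,150,112,5)
crop('','pics/side14.png','pics/side14d.png',170,165,150,112,5)
E
```

```text
scene mark peak 0.925 centroid 0.9244 amp 96.3
scene ptr peak 0.906 centroid 0.9024 amp 13.0
scene ptr_tip peak 0.912 centroid 0.9061 amp 9.8
scene ptr_in peak 0.906 centroid 0.907 amp 20.6
side mark peak 1.051 centroid 1.0511 amp 0.2
side ptr peak 0.897 centroid 0.897 amp 0.2
side ptr_tip peak 0.769 centroid 0.784 amp 0.3
side ptr_in peak 0.919 centroid 0.9182 amp 0.3
17.3 [0.5313 0.4199 0.1798] [-0.964  0.479  0.323  1.38  -0.153  1.306  0.641] [-0.00469226 -0.6188397   0.00971273]
```

View pics/scene14d.png

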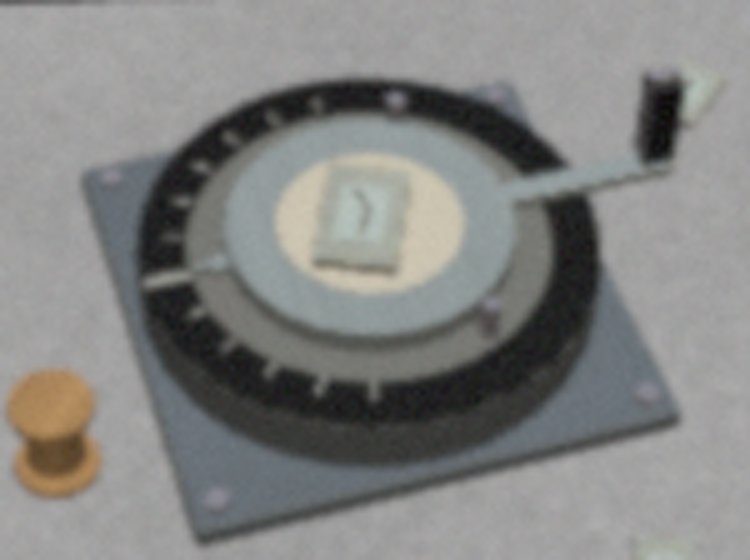

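View pics/side14d.png

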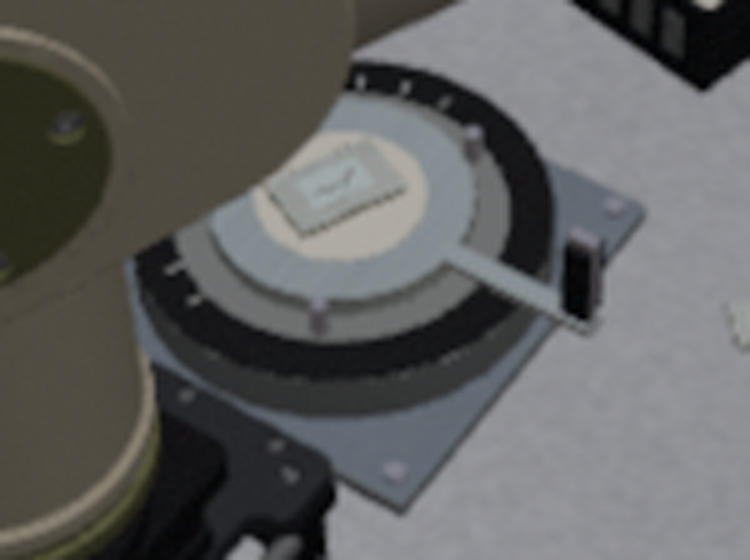

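View pics/side14.png

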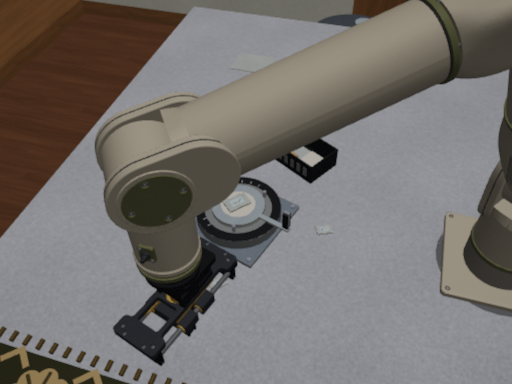

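The side view is blocked by the arm, so I'll move back towards the start pose for an unobstructed check.

```bash
python3 - <<'E'
from plan import *
print(row(np.array([.25,.57,.22])))
E
```

```text
[-40.3 312.8  61.8   0.    0.    0. ]
```

>>> {"method": "arm_command", "body": {
  "targets": [
    [255,-10,35,7,0,0,0],
    [255,-20,75,15,0,0,0],
    [255,-30,115,23,0,0,0],
    [255,-40,155,31,0,0,0],
    [255,-40,195,39,0,0,0],
    [255,-40,235,47,0,0,0],
    [255,-40,275,55,0,0,0],
    [255,-40,313,62,0,0,0],
    [255,-40,313,62,0,0,0]
  ]
}}

```text
time: 18.3
ee_pos: [0.2428, 0.5734, 0.2194]
eef_rot: [-0.423, 0.567, 0.425, 0.565]
ft_force: [0.3, -0.4, 0.1]
width: 0.0004
```

```bash
python3 polar.py 15 6; python3 look.py 15; python3 - <<'E'
from h import *
crop('','pics/side15.png','pics/side15d.png',150,125,200,150,4)
for n in ('scene','side'):
    a=cv2.imread(f'pics/{n}0.png').astype(int); b=cv2.imread(f'pics/{n}15.png').astype(int)
    d=cv2.GaussianBlur(np.abs(a-b).max(2).astype(np.float32),(0,0),1.5); cv2.imwrite(f'pics/d_{n}.png',np.clip(d*4,0,255))
cv2.imwrite('pics/diff.png',cv2.resize(np.hstack([cv2.imread('pics/d_scene.png'),cv2.imread('pics/d_side.png')]),(800,300)))
E
```

```text
scene mark peak 0.926 centroid 0.9246 amp 94.0
scene ptr peak 0.901 centroid 0.9001 amp 12.7
scene ptr_tip peak 0.908 centroid 0.9032 amp 10.3
scene ptr_in peak 0.902 centroid 0.9042 amp 21.1
side mark peak 0.929 centroid 0.9285 amp 99.9
side ptr peak 0.932 centroid 0.931 amp 27.8
side ptr_tip peak 0.933 centroid 0.9398 amp 32.6
side ptr_in peak 0.929 centroid 0.9236 amp 24.5
18.9 [0.2501 0.5702 0.2196] [-1.387  0.326  0.199  1.484 -0.065  1.338  0.092] [-1.04215485  1.42132319 -0.15794424][ WARN:0@0.522] global loadsave.cpp:1063 imwrite_ Unsupported depth image for selected encoder is fallbacked to CV_8U.
```

View pics/side15d.png

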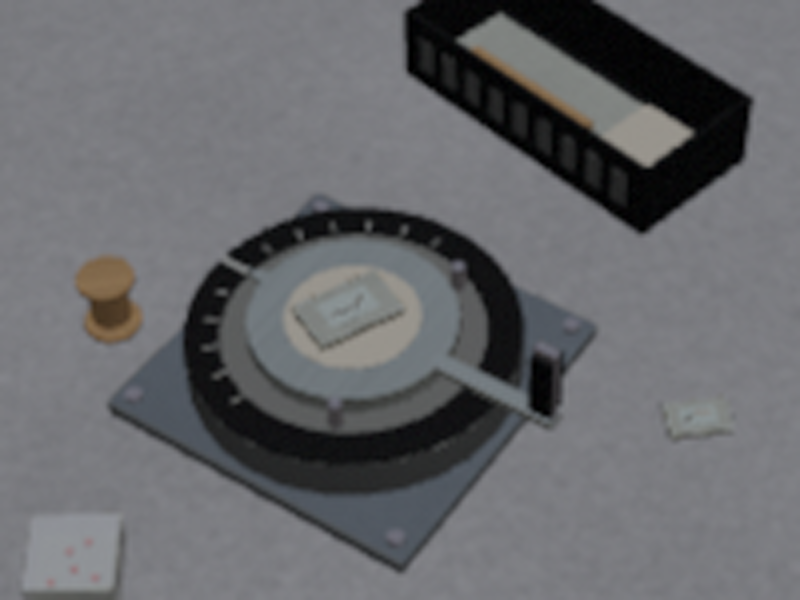

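View pics/side15c.png

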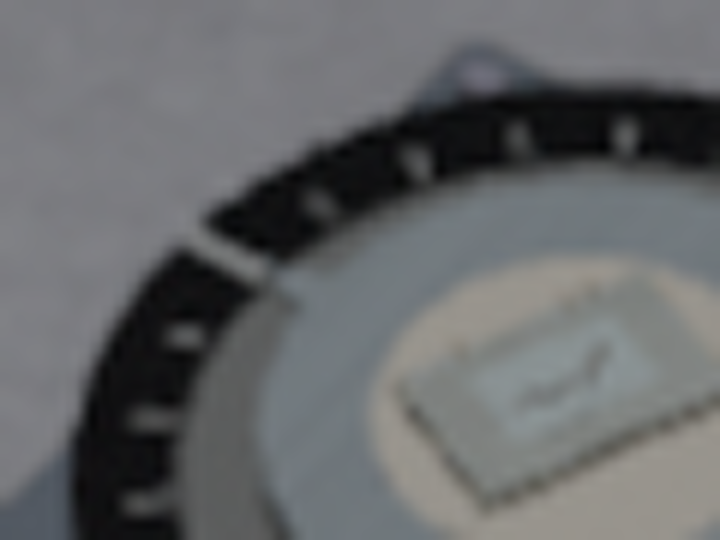

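View pics/diff.png

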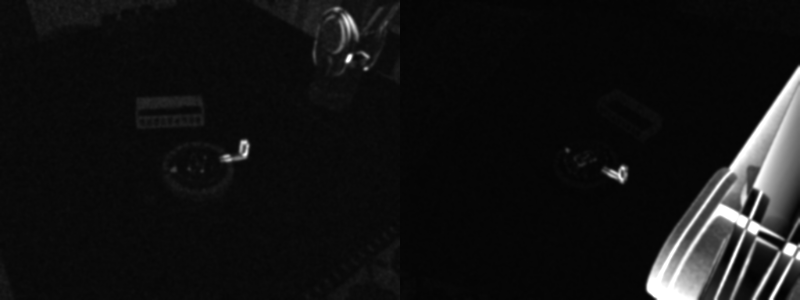

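Only the lever, pointer and sample differ from the start image. The bystanders have not moved. As an independent cross-check I'll use the tab position.

```bash
python3 - <<'E'
from fit import *
from ang import CEN,YAW
for n in ('scene','side'):
    for k in ('7','15' if n=='side' else '15'):
        im=cv2.imread(f'pics/{n}{k}.png')
        u,v=({'7':(300,215),'15':(302,172)} if n=='scene' else {'7':(229,225),'15':(277,207)})[k]
        c=im[v:v+25,u:u+25]; cv2.imwrite(f'pics/t_{n}{k}.png',cv2.resize(c,(400,400),interpolation=cv2.INTER_CUBIC))
cv2.imwrite('pics/tabs.png',cv2.resize(np.hstack([cv2.imread(f'pics/t_{a}.png') for a in ('scene7','scene15','side7','side15')]),(800,200)))
E
```

```text
(no output)
```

View pics/tabs.png

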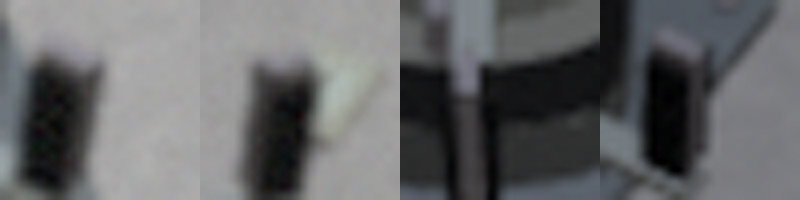

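```bash
python3 - <<'E'
from h import *
from ang import CEN,YAW
o={('scene','7'):((300,215),(70,50)),('scene','15'):((302,172),(85,60)),('side','7'):((229,225),(67,76)),('side','15'):((277,207),(80,42))}
for (n,k),((u,v),(x,y)) in o.items():
    w=ray(n,(u+(x+.5)/8-.5,v+(y+.5)/8-.5),.105)[:2]-CEN[n]
    print(n,k,(np.arctan2(w[1],w[0])%(2*np.pi)-YAW-2.19).round(4),np.hypot(*w).round(4))
E
```

```text
scene 7 0.0006 0.1298
scene 15 0.95 0.128
side 7 0.001 0.1312
side 15 0.9517 0.1297
```

```bash
python3 - <<'E'
from ang import *
def read(n,q,z,r=.0745):
    th=q-.95+YAW; c=CEN[n]
    uv=proj(n,[c[0]+r*np.cos(th),c[1]+r*np.sin(th),z])[0]
    w=ray(n,uv,.046)[:2]-c; return np.arctan2(w[1],w[0])-YAW+.95-q
for z in (.044,.048,.050,.052): print(z,[(n,q,round(read(n,q,z),4)) for n in ('scene','side') for q in (0,.93)])
ims=[]
for n,(u,v) in (('scene',(205,205)),('side',(198,178))):
    im=np.load(f'pics/avg_{n}15.npy'); k=24; c=im[v:v+22,u:u+30]
    c=np.clip(cv2.resize(c,None,fx=k/2,fy=k/2,interpolation=cv2.INTER_CUBIC)*1.1,0,255).astype(np.uint8)
    ims.append(c.copy())
    for q,col in ((.93,(0,255,0)),(.95,(0,0,255))):
        th=q-.95+YAW; cc=CEN[n]
        P=[[cc[0]+r*np.cos(th),cc[1]+r*np.sin(th),z] for r,z in ((.062,.046),(.077,.046),(.077,.043),(.097,.043))]
        p=((proj(n,P)-[u,v]+.5)*k/2-.5)
        cv2.polylines(c,[np.round(p*8).astype(np.int32)],False,col,1,cv2.LINE_AA,3)
    ims.append(c)
cv2.imwrite('pics/ov.png',np.vstack([np.hstack(ims[:2]),np.hstack(ims[2:])]))
E
```

```text
0.044 [('scene', 0, np.float64(0.0202)), ('scene', 0.93, np.float64(0.0232)), ('side', 0, np.float64(-0.0011)), ('side', 0.93, np.float64(0.0189))]
0.048 [('scene', 0, np.float64(-0.0197)), ('scene', 0.93, np.float64(-0.0235)), ('side', 0, np.float64(0.001)), ('side', 0.93, np.float64(-0.0183))]
0.05 [('scene', 0, np.float64(-0.0388)), ('scene', 0.93, np.float64(-0.0473)), ('side', 0, np.float64(0.002)), ('side', 0.93, np.float64(-0.0361))]
0.052 [('scene', 0, np.float64(-0.0574)), ('scene', 0.93, np.float64(-0.0715)), ('side', 0, np.float64(0.003)), ('side', 0.93, np.float64(-0.0534))]
```

View pics/ov.png

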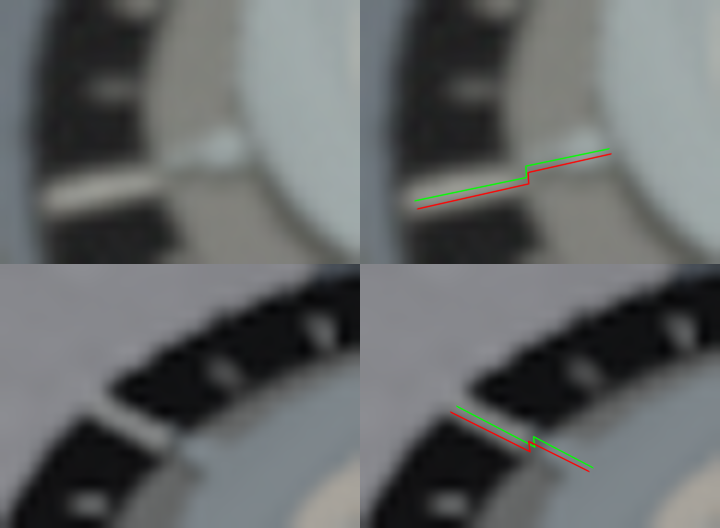

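The pointer, corrected for its apparent height of about 48 mm, and the tab suggest the pointer may be 0.005–0.02 rad past the mark centre. I'll settle it with a close, near-vertical wrist-camera view, with the hand passing well above everything.

```bash
python3 - <<'E'
from plan import *
s=read_state(); R0=R.from_quat(s['eef_rot']); M=R0.as_matrix(); print(M.round(3))
ptr=np.array([.655,.0128,.046])
for yo in (.05,):
    p=ptr-yo*M[:,1]; p[2]=.13; print(p.round(3),row(p))
    c=camera_params('wrist'); T=c['mount']
    w=(ptr-p)@M; q=np.linalg.inv(T)@np.r_[w,1]; q=c['intrinsics']@q[:3]; print(q[:2]/q[2],q[2])
E
```

```text
[[ 0.    -0.957  0.291]
 [ 0.     0.291  0.957]
 [-1.     0.     0.   ]]
[ 0.703 -0.002  0.13 ] [  89.5 -599.7 -415.6    0.     0.     0. ]
[252.78238543 147.06540454] 0.24463139632012804
```

>>> {"method": "arm_command", "body": {
  "targets": [
    [255,0,-37,-26,0,0,0],
    [255,0,-75,-52,0,0,0],
    [255,0,-112,-78,0,0,0],
    [255,0,-150,-104,0,0,0],
    [255,0,-187,-130,0,0,0],
    [255,0,-225,-156,0,0,0],
    [255,0,-262,-182,0,0,0],
    [255,0,-300,-208,0,0,0],
    [255,0,-337,-234,0,0,0],
    [255,0,-375,-260,0,0,0]
  ]
}}

```text
time: 20.0
ee_pos: [0.5339, 0.2112, 0.2198]
eef_rot: [-0.421, 0.568, 0.421, 0.568]
ft_force: [1.1, 1.1, -0.9]
width: 0.0006
```

>>> {"method": "arm_command", "body": {
  "targets": [
    [255,10,-37,-26,0,0,0],
    [255,20,-75,-52,0,0,0],
    [255,30,-112,-78,0,0,0],
    [255,50,-150,-104,0,0,0],
    [255,70,-187,-130,0,0,0],
    [255,88,-225,-156,0,0,0],
    [255,88,-225,-156,0,0,0]
  ]
}}

```text
time: 20.7
ee_pos: [0.703, -0.01, 0.1273]
eef_rot: [-0.419, 0.572, 0.418, 0.567]
ft_force: [-1.0, -0.3, 1.4]
width: 0.0007
```

```bash
python3 - <<'E'
from plan import *
s=read_state(); print(s['time'],s['ee_pos'].round(4),s['ft_force'].round(1))
np.savez('pics/wp.npz',p=s['ee_pos'],q=s['eef_rot'])
im=np.mean([camera('wrist').astype(np.float32) for _ in range(6)],0)[:,:,::-1]
np.save('pics/w16.npy',im); cv2.imwrite('pics/w16.png',im.astype(np.uint8))
s=read_state(); print(s['time'],s['ee_pos'].round(4)); np.savez('pics/wp.npz',p=s['ee_pos'],q=s['eef_rot'])
cv2.imwrite('pics/w16c.png',np.clip(cv2.resize(im[90:230,150:350],None,fx=4,fy=4,interpolation=cv2.INTER_CUBIC),0,255).astype(np.uint8))
E
```

```text
20.7 [ 0.703  -0.01    0.1273] [-1.  -0.3  1.4]
21.0 [ 7.031e-01 -1.000e-04  1.325e-01]
```

View pics/w16c.png

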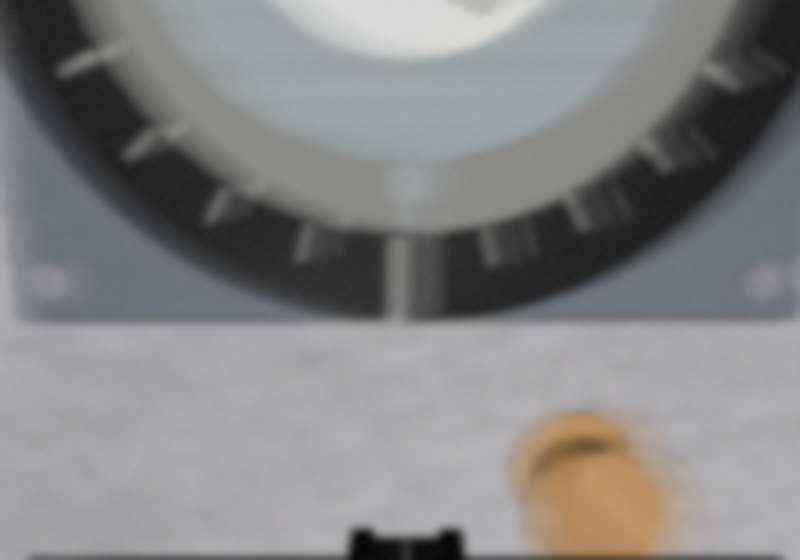

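A superb, near-vertical view, but blurred because the arm was still settling. I'll take it again now that it's steady.

```bash
python3 - <<'E'
from plan import *
s=read_state(); print(s['time'],s['ee_pos'].round(4)); np.savez('pics/wp.npz',p=s['ee_pos'],q=s['eef_rot'])
im=np.mean([camera('wrist').astype(np.float32) for _ in range(5)],0)[:,:,::-1]
s=read_state(); print(s['time'],s['ee_pos'].round(4),s['eef_rot'])
np.save('pics/w17.npy',im)
cv2.imwrite('pics/w17c.png',np.clip(cv2.resize(im[125:175,215:290],None,fx=10,fy=10,interpolation=cv2.INTER_CUBIC),0,255).astype(np.uint8))
E
```

```text
21.0 [ 7.031e-01 -1.000e-04  1.325e-01]
21.25 [ 0.703  -0.0013  0.1321] [-0.42141744  0.5675107   0.42141461  0.56810973]
```

View pics/w17c.png

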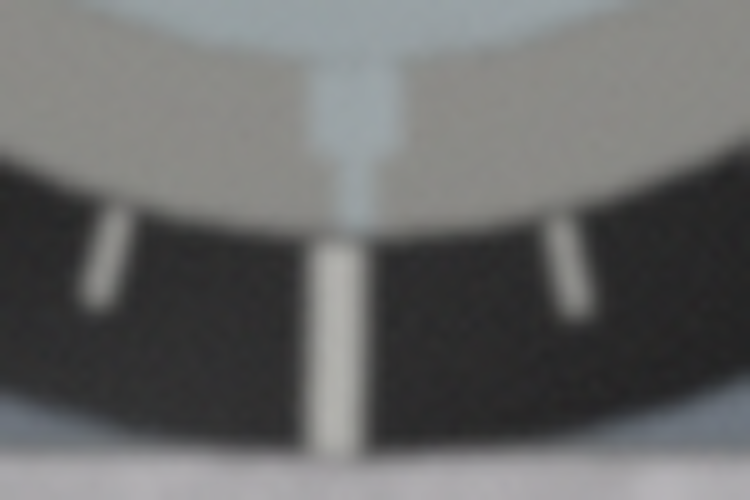

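The wrist view is decisive. The pointer is at crop x≈357 and the mark centre at x≈338, so the pointer is about 1.5 mm (0.02 rad) counter-clockwise past the centre. That's still on the mark but not centred. There is time to repeat the sequence cleanly, re-zeroing and then pushing counter-clockwise to the TCP position I now know is right (TCP-based 0.93).

```bash
python3 - <<'E'
from plan import *
p,er,et=finger(.948,.037,.155); print(p,row(p,orient(et,-1,'z')))
R1=orient(et,-1,'z')
def rel(p,Rt,p0,R0): return np.r_[(R0.inv().apply(p-p0)*1e3).round(1),(R0.inv()*Rt).as_rotvec().round(3)]
p0,_,_=finger(.948,.037,.07)
for q in (.948,.85,.75,.65,.55,.45,.4,.35,.25,.15,.05,0,-.02):
    pp,_,e=finger(q,.018,.07); print(q,rel(pp,orient(e,-1,'z'),p0,R1))
E
```

```text
[0.4463593  0.03814756 0.155     ] [-2.310e+01  2.571e+02 -3.660e+01  2.000e-03  1.000e-03  1.000e-03]
0.948 [ 0. -0. 19.  0.  0.  0.]
0.85 [ 0.     1.1   31.8    0.098  0.     0.   ]
0.75 [ 0.     1.    44.9    0.198  0.     0.   ]
0.65 [ 0.    -0.4   58.     0.298  0.     0.   ]
0.55 [ 0.    -3.2   70.8    0.398  0.     0.   ]
0.45 [ 0.    -7.2   83.3    0.498  0.     0.   ]
0.4 [ 0.    -9.7   89.4    0.548  0.     0.   ]
0.35 [  0.    -12.4    95.3     0.598   0.      0.   ]
0.25 [  0.    -18.8   106.8     0.698   0.      0.   ]
0.15 [  0.    -26.4   117.5     0.798   0.      0.   ]
0.05 [  0.    -34.9   127.5     0.898   0.      0.   ]
0 [  0.    -39.5   132.1     0.948   0.      0.   ]
-0.02 [  0.    -41.5   133.9     0.968   0.      0.   ]
```

>>> {"method": "arm_command", "body": {
  "targets": [
    [255,-23,35,-10,0,0,0],
    [255,-23,75,-20,0,0,0],
    [255,-23,115,-30,0,0,0],
    [255,-23,155,-37,0,0,0],
    [255,-23,195,-37,0,0,0],
    [255,-23,230,-37,0,0,0],
    [255,-23,257,-37,0,0,0],
    [255,-23,257,-37,0,0,0],
    [255,-23,257,-37,0,0,0],
    [255,20,257,-37,0,0,0]
  ]
}}

```text
time: 22.25
ee_pos: [0.451, 0.038, 0.1153]
eef_rot: [-0.422, 0.565, 0.42, 0.571]
ft_force: [1.3, 1.0, -1.5]
width: -0.0001
```

>>> {"method": "arm_command", "body": {
  "targets": [
    [255,25,0,0,0,0,0],
    [255,42,0,0,0,0,0],
    [255,42,0,0,0,0,0],
    [255,42,0,0,0,0,0]
  ]
}}

```text
time: 22.65
ee_pos: [0.4472, 0.0368, 0.0699]
eef_rot: [-0.421, 0.568, 0.421, 0.568]
ft_force: [0.6, 0.2, 0.9]
width: 0.0003
```

```bash
python3 - <<'E'
from plan import *
s=read_state(); print(s['time'],s['ee_pos'].round(4),s['ft_force'].round(1))
for q in (.948,0):
    pp,_,e=finger(q,.018,.07); print(q,row(pp,orient(e,-1,'z')))
E
```

```text
22.65 [0.4472 0.0368 0.0699] [0.6 0.2 0.9]
0.948 [-1.00e-01  1.20e+00  2.01e+01 -0.00e+00 -1.00e-03  0.00e+00]
0 [-2.000e-01 -3.840e+01  1.332e+02  9.480e-01 -0.000e+00  1.000e-03]
```

Position as planned (offset about 1 mm). Pushing clockwise again.

>>> {"method": "arm_command", "body": {
  "targets": [
    [255,0,0.5,10,0,0,0],
    [255,0,1.0,17,0,0,0],
    [255,0,1.3,23,0.025,0,0],
    [255,0,2,29,0.07,0,0],
    [255,0,2.2,36,0.12,0,0],
    [255,0,2.1,45.9,0.198,0,0],
    [255,0,0.8,59,0.298,0,0],
    [255,0,-2,71.8,0.398,0,0],
    [255,0,-6,84.3,0.498,0,0],
    [255,0,-11.2,96.3,0.598,0,0]
  ]
}}

```text
time: 23.65
ee_pos: [0.4857, 0.1275, 0.0702]
eef_rot: [-0.234, 0.667, 0.234, 0.668]
ft_force: [-0.8, -1.8, 1.2]
width: -0.0
```

```bash
python3 - <<'E'
from plan import *
s=read_state(); print(s['time'],s['ee_pos'].round(4),s['ft_force'].round(1))
for q in (.35,.3,.25,.2,.15,.1,.05,.02,0,-.02):
    pp,_,e=finger(q,.018,.07); print(q,row(pp,orient(e,-1,'z')))
E
```

```text
23.65 [0.4857 0.1275 0.0702] [-0.8 -1.8  1.2]
0.35 [ 2.0e-01 -1.6e+00 -9.0e-01 -3.0e-03  1.0e-03  0.0e+00]
0.3 [ 3.0e-01 -8.0e-01  5.6e+00  4.7e-02  1.0e-03  0.0e+00]
0.25 [ 3.00e-01 -4.00e-01  1.22e+01  9.70e-02  1.00e-03 -0.00e+00]
0.2 [ 3.00e-01 -3.00e-01  1.87e+01  1.47e-01  1.00e-03 -0.00e+00]
0.15 [ 3.00e-01 -5.00e-01  2.53e+01  1.97e-01  1.00e-03 -0.00e+00]
0.1 [ 3.00e-01 -1.10e+00  3.18e+01  2.47e-01  1.00e-03 -0.00e+00]
0.05 [ 3.00e-01 -1.90e+00  3.83e+01  2.97e-01  1.00e-03 -0.00e+00]
0.02 [ 3.00e-01 -2.60e+00  4.22e+01  3.27e-01  1.00e-03 -0.00e+00]
0 [ 3.00e-01 -3.20e+00  4.48e+01  3.47e-01  1.00e-03 -0.00e+00]
-0.02 [ 3.00e-01 -3.70e+00  4.73e+01  3.67e-01  1.00e-03 -0.00e+00]
```

>>> {"method": "arm_command", "body": {
  "targets": [
    [255,0,0,6.5,0.05,0,0],
    [255,0,0,13,0.1,0,0],
    [255,0,0,19,0.15,0,0],
    [255,0,-0.2,25.5,0.197,0,0],
    [255,0,-0.5,31.5,0.247,0,0],
    [255,0,-1.2,36,0.28,0,0],
    [255,0,-1.7,39.5,0.31,0,0],
    [255,0,-2,41.5,0.325,0,0],
    [255,0,-2,43,0.335,0,0],
    [255,0,-2,43,0.335,0,0]
  ]
}}

```text
time: 24.65
ee_pos: [0.52, 0.1516, 0.0696]
eef_rot: [-0.121, 0.697, 0.121, 0.697]
ft_force: [-0.6, 0.6, 1.2]
width: 0.0002
```

>>> {"method": "arm_command", "body": {
  "targets": [
    [255,0,0,1,0.008,0,0],
    [255,0,0,2,0.015,0,0],
    [255,0,0,2,0.015,0,0]
  ]
}}

```text
time: 24.95
ee_pos: [0.5217, 0.1522, 0.0695]
eef_rot: [-0.115, 0.698, 0.115, 0.698]
ft_force: [-0.7, 0.3, -0.0]
width: 0.0008
```

>>> {"method": "arm_command", "body": {
  "targets": [
    [255,0,0,1,0.008,0,0],
    [255,0,0,1,0.008,0,0]
  ]
}}

```text
time: 25.15
ee_pos: [0.5226, 0.1525, 0.0695]
eef_rot: [-0.112, 0.698, 0.113, 0.698]
ft_force: [-0.6, -0.4, 1.9]
width: 0.0007
```

>>> {"method": "arm_command", "body": {
  "targets": [
    [255,0,0,1,0.008,0,0],
    [255,0,0,1,0.008,0,0]
  ]
}}

```text
time: 25.35
ee_pos: [0.5228, 0.1527, 0.0693]
eef_rot: [-0.11, 0.699, 0.11, 0.698]
ft_force: [-5.1, -0.7, 3.1]
width: 0.0003
```

>>> {"method": "arm_command", "body": {
  "targets": [
    [255,0,0,1,0.006,0,0],
    [255,0,0,1,0.006,0,0]
  ]
}}

```text
time: 25.55
ee_pos: [0.5229, 0.1528, 0.0692]
eef_rot: [-0.108, 0.7, 0.108, 0.698]
ft_force: [-9.8, -1.6, 7.2]
width: 0.0002
```

```bash
python3 - <<'E'
from plan import *
s=read_state(); print(s['time'],s['ee_pos'].round(4),s['ft_force'].round(1))
R0=R.from_quat(s['eef_rot'])
pp,_,e=finger(0,-.038,.07); print(row(pp,orient(e,-1,'z')))
E
```

```text
25.55 [0.5229 0.1528 0.0692] [-9.8 -1.6  7.2]
[-1.00e+00  1.50e+00  5.58e+01 -2.20e-02 -4.00e-03 -1.00e-03]
```

The stop is reached again (10 N). Next I go over to the clockwise side.

>>> {"method": "arm_command", "body": {
  "targets": [
    [255,0,0,-12,0,0,0],
    [255,0,0,-25,0,0,0],
    [255,-35,0,-25,0,0,0],
    [255,-75,0,-22,0,0,0],
    [255,-75,0.5,15,-0.02,0,0],
    [255,-75,1.5,56,-0.02,0,0],
    [255,-75,1.5,56,-0.02,0,0],
    [255,-40,1.5,56,-0.02,0,0],
    [255,0,1.5,56,-0.02,0,0],
    [255,0,1.5,56,-0.02,0,0]
  ]
}}

```text
time: 26.55
ee_pos: [0.5741, 0.1703, 0.0649]
eef_rot: [-0.116, 0.7, 0.114, 0.695]
ft_force: [-0.9, 0.2, 0.2]
width: 0.0004
```

```bash
python3 - <<'E'
from plan import *
camera('scene')
s=read_state(); print(s['time'],s['ee_pos'].round(4),s['ft_force'].round(1))
for q in (0,.05,.1,.15,.2,.25,.3,.35,.4,.45,.5):
    pp,_,e=finger(q,-.018,.07); print(q,row(pp,orient(e,-1,'z')))
E
```

```text
26.6 [0.5758 0.1705 0.068 ] [-0.1 -0.2  0.5]
0 [-1.9e+00  5.0e-01 -2.0e+01 -2.0e-03 -4.0e-03  1.0e-03]
0.05 [-1.90e+00  1.20e+00 -2.65e+01 -5.20e-02 -4.00e-03  1.00e-03]
0.1 [-1.80e+00  1.60e+00 -3.31e+01 -1.02e-01 -4.00e-03  1.00e-03]
0.15 [-1.80e+00  1.60e+00 -3.96e+01 -1.52e-01 -4.00e-03  1.00e-03]
0.2 [-1.80e+00  1.40e+00 -4.62e+01 -2.02e-01 -5.00e-03  0.00e+00]
0.25 [-1.80e+00  8.00e-01 -5.27e+01 -2.52e-01 -5.00e-03  0.00e+00]
0.3 [-1.70e+00 -1.00e-01 -5.92e+01 -3.02e-01 -5.00e-03  0.00e+00]
0.35 [-1.70e+00 -1.40e+00 -6.57e+01 -3.52e-01 -5.00e-03  0.00e+00]
0.4 [-1.70e+00 -2.90e+00 -7.20e+01 -4.02e-01 -5.00e-03 -0.00e+00]
0.45 [-1.60e+00 -4.80e+00 -7.83e+01 -4.52e-01 -5.00e-03 -0.00e+00]
0.5 [-1.60e+00 -7.00e+00 -8.45e+01 -5.02e-01 -5.00e-03 -0.00e+00]
```

>>> {"method": "arm_command", "body": {
  "targets": [
    [255,0,0.3,-10,0,0,0],
    [255,0,0.5,-17,0,0,0],
    [255,0,0.8,-23,-0.025,0,0],
    [255,0,1.2,-27.5,-0.06,0,0],
    [255,0,1.6,-33,-0.1,0,0],
    [255,0,1.6,-39.6,-0.15,0,0],
    [255,0,1.4,-46,-0.2,0,0],
    [255,0,0.8,-52.7,-0.25,0,0],
    [255,0,0,-59.2,-0.3,0,0],
    [255,0,-1.3,-65.6,-0.35,0,0]
  ]
}}

```text
time: 27.6
ee_pos: [0.5157, 0.1497, 0.0703]
eef_rot: [-0.236, 0.666, 0.236, 0.667]
ft_force: [-0.7, 0.9, 0.8]
width: 0.0009
```

```bash
python3 - <<'E'
from plan import *
camera('scene')
s=read_state(); print(s['time'],s['ee_pos'].round(4),s['ft_force'].round(1))
for q in (.35,.5,.6,.7,.8,.85,.9):
    pp,_,e=finger(q,-.018,.07); print(q,row(pp,orient(e,-1,'z')))
E
```

```text
27.65 [0.515  0.149  0.0702] [ 0.9  0.1 -0.1]
0.35 [ 2.0e-01  0.0e+00 -1.2e+00  5.0e-03  1.0e-03 -1.0e-03]
0.5 [ 2.00e-01  1.40e+00 -2.08e+01 -1.45e-01  1.00e-03 -0.00e+00]
0.6 [ 2.00e-01  6.00e-01 -3.39e+01 -2.45e-01  1.00e-03 -0.00e+00]
0.7 [ 1.00e-01 -1.40e+00 -4.69e+01 -3.45e-01  1.00e-03 -0.00e+00]
0.8 [ 1.00e-01 -4.80e+00 -5.95e+01 -4.45e-01  1.00e-03 -0.00e+00]
0.85 [ 1.00e-01 -6.90e+00 -6.57e+01 -4.95e-01  1.00e-03 -0.00e+00]
0.9 [ 1.00e-01 -9.40e+00 -7.18e+01 -5.45e-01  1.00e-03 -0.00e+00]
```

>>> {"method": "arm_command", "body": {
  "targets": [
    [255,0,0.7,-7.5,-0.045,0,0],
    [255,0,1.1,-14,-0.095,0,0],
    [255,0,1.4,-20.8,-0.145,0,0],
    [255,0,1.1,-27.5,-0.195,0,0],
    [255,0,0.6,-33.9,-0.245,0,0],
    [255,0,-0.3,-40.5,-0.295,0,0],
    [255,0,-1.4,-46.9,-0.345,0,0],
    [255,0,-3,-53.2,-0.395,0,0],
    [255,0,-4.8,-59.5,-0.445,0,0],
    [255,0,-4.8,-59.5,-0.445,0,0]
  ]
}}

```text
time: 28.65
ee_pos: [0.4722, 0.1078, 0.0699]
eef_rot: [-0.376, 0.599, 0.376, 0.599]
ft_force: [0.1, 0.1, 0.7]
width: 0.0002
```

```bash
python3 - <<'E'
from plan import *
camera('scene')
s=read_state(); print(s['time'],s['ee_pos'].round(4),s['ft_force'].round(1))
for q in (.8,.85,.88,.9,.91,.92,.93):
    pp,_,e=finger(q,-.018,.07); print(q,row(pp,orient(e,-1,'z')))
E
```

```text
28.7 [0.4724 0.1082 0.0699] [0.3 0.1 0.1]
0.8 [-0.1    0.4   -0.7   -0.008  0.001  0.   ]
0.85 [-1.0e-01  1.1e+00 -7.2e+00 -5.8e-02  1.0e-03  0.0e+00]
0.88 [-1.00e-01  1.30e+00 -1.11e+01 -8.80e-02  1.00e-03  0.00e+00]
0.9 [-1.00e-01  1.40e+00 -1.38e+01 -1.08e-01  1.00e-03  0.00e+00]
0.91 [-1.00e-01  1.50e+00 -1.51e+01 -1.18e-01  1.00e-03  0.00e+00]
0.92 [-1.00e-01  1.50e+00 -1.64e+01 -1.28e-01  1.00e-03  0.00e+00]
0.93 [-1.00e-01  1.50e+00 -1.77e+01 -1.38e-01  1.00e-03  0.00e+00]
```

>>> {"method": "arm_command", "body": {
  "targets": [
    [255,0,0.7,-4,-0.032,0,0],
    [255,0,1.1,-8,-0.064,0,0],
    [255,0,1.3,-11.5,-0.09,0,0],
    [255,0,1.4,-14,-0.11,0,0],
    [255,0,1.4,-14,-0.11,0,0]
  ]
}}

```text
time: 29.2
ee_pos: [0.465, 0.0961, 0.0696]
eef_rot: [-0.408, 0.577, 0.408, 0.577]
ft_force: [-0.4, -0.2, -0.5]
width: 0.0008
```

```bash
python3 polar.py 20 3; python3 - <<'E'
from plan import *
s=read_state(); print(s['time'],s['ee_pos'].round(4),s['ft_force'].round(1))
for q in (.91,.92,.93):
    pp,_,e=finger(q,-.018,.07); print(q,row(pp,orient(e,-1,'z')))
E
```

```text
scene mark peak 0.925 centroid 0.9244 amp 102.3
scene ptr peak 0.852 centroid 0.8524 amp 9.9
scene ptr_tip peak 0.852 centroid 0.8537 amp 4.1
scene ptr_in peak 0.856 centroid 0.8584 amp 18.9
side mark peak 0.93 centroid 0.9289 amp 99.5
side ptr peak 0.884 centroid 0.8819 amp 31.7
side ptr_tip peak 0.885 centroid 0.8864 amp 34.6
side ptr_in peak 0.881 centroid 0.8767 amp 27.5
29.5 [0.4649 0.0962 0.0694] [-0.1 -1.2  0.3]
0.91 [-0.6    0.    -1.    -0.007 -0.    -0.   ]
0.92 [-0.6    0.2   -2.3   -0.017 -0.    -0.   ]
0.93 [-0.6    0.4   -3.7   -0.027 -0.    -0.   ]
```

Readings are 0.0485 below the previous final pose. The target is 0.02 below that pose, so about 0.028 rad (3.7 mm) remains, which matches the TCP estimate.

>>> {"method": "arm_command", "body": {
  "targets": [
    [255,0,0.2,-1.5,-0.011,0,0],
    [255,0,0.3,-2.7,-0.02,0,0],
    [255,0,0.4,-3.6,-0.027,0,0],
    [255,0,0.4,-3.6,-0.027,0,0],
    [255,0,0.4,-3.6,-0.027,0,0]
  ]
}}

```text
time: 30.0
ee_pos: [0.4634, 0.0929, 0.0695]
eef_rot: [-0.416, 0.572, 0.416, 0.572]
ft_force: [0.0, 0.7, -0.1]
width: 0.0003
```

```bash
python3 polar.py 21 3; python3 - <<'E'
from plan import *
s=read_state(); print(s['time'],s['ee_pos'].round(4),s['ft_force'].round(1))
for q in (.92,.93):
    pp,_,e=finger(q,-.018,.07); print(q,row(pp,orient(e,-1,'z')))
E
```

```text
scene mark peak 0.926 centroid 0.9246 amp 102.4
scene ptr peak 0.883 centroid 0.8823 amp 14.6
scene ptr_tip peak 0.882 centroid 0.8813 amp 10.5
scene ptr_in peak 0.888 centroid 0.8839 amp 23.1
side mark peak 0.929 centroid 0.9286 amp 104.9
side ptr peak 0.916 centroid 0.9137 amp 26.1
side ptr_tip peak 0.917 centroid 0.9165 amp 34.5
side ptr_in peak 0.909 centroid 0.9049 amp 24.6
30.3 [0.4635 0.0929 0.0695] [-0.4 -0.1 -0.5]
0.92 [-0.5   -0.1    1.3    0.011  0.     0.   ]
0.93 [-0.5    0.1   -0.     0.001  0.     0.   ]
```

At the target (TCP 0.93). I'll withdraw and check with the wrist camera.

>>> {"method": "arm_command", "body": {
  "targets": [
    [255,0,0,10,0,0,0],
    [255,0,0,25,0,0,0],
    [255,0,0,35,0,0,0],
    [255,-20,0,35,0,0,0],
    [255,-60,0,35,0,0,0],
    [255,-90,0,38,0,0,0],
    [255,-90,0,38,0,0,0]
  ]
}}

```text
time: 31.0
ee_pos: [0.4775, 0.1313, 0.1635]
eef_rot: [-0.417, 0.569, 0.416, 0.574]
ft_force: [-0.1, 0.6, -0.5]
width: 0.0009
```

```bash
python3 - <<'E'
from plan import *
from scipy.spatial.transform import Rotation as R
s=read_state(); print(s['time'],s['ee_pos'].round(4))
Rt=R.from_quat([-0.42141744,0.5675107,0.42141461,0.56810973])
print(row(np.array([.703,-.0015,.132]),Rt))
E
```

```text
31.0 [0.4775 0.1313 0.1635]
[ 3.230e+01 -2.552e+02 -5.740e+01 -1.800e-02  4.000e-03  4.000e-03]
```

>>> {"method": "arm_command", "body": {
  "targets": [
    [255,0,-35,-8,0,0,0],
    [255,0,-75,-17,-0.018,0,0],
    [255,0,-115,-26,-0.018,0,0],
    [255,0,-155,-35,-0.018,0,0],
    [255,10,-195,-45,-0.018,0,0],
    [255,20,-230,-53,-0.018,0,0],
    [255,29,-253,-58,-0.018,0,0],
    [255,29,-253,-58,-0.018,0,0],
    [255,29,-253,-58,-0.018,0,0],
    [255,29,-253,-58,-0.018,0,0]
  ]
}}

```text
time: 32.0
ee_pos: [0.6977, -0.0025, 0.1305]
eef_rot: [-0.421, 0.568, 0.422, 0.568]
ft_force: [0.1, -0.6, 0.6]
width: 0.0
```

>>> {"method": "arm_command", "body": {
  "targets": [
    [255,0,0,0,0,0,0],
    [255,0,0,0,0,0,0]
  ]
}}

```text
time: 32.2
ee_pos: [0.6979, -0.0029, 0.1312]
eef_rot: [-0.421, 0.567, 0.422, 0.568]
ft_force: [0.4, 0.5, 0.3]
width: 0.0005
```

```bash
python3 - <<'E'
from plan import *
s=read_state(); print(s['time'],s['ee_pos'].round(4))
im=np.mean([camera('wrist').astype(np.float32) for _ in range(5)],0)[:,:,::-1]
np.save('pics/w22.npy',im)
cv2.imwrite('pics/w22c.png',np.clip(cv2.resize(im[125:175,215:290],None,fx=10,fy=10,interpolation=cv2.INTER_CUBIC),0,255).astype(np.uint8))
s=read_state(); print(s['time'],s['ee_pos'].round(4)); print(row(np.array([.25,.57,.22])))
E
```

```text
32.2 [ 0.6979 -0.0029  0.1312]
32.45 [ 0.698  -0.0037  0.1307]
[-89.2 595.3 418.9   0.    0.    0. ]
```

View pics/w22c.png

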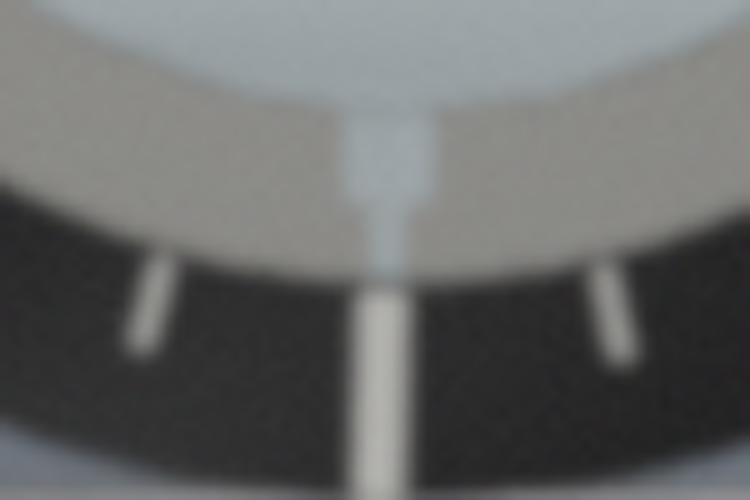

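The pointer (x≈388) and mark (x≈384) now line up to about 0.3 mm (0.005 rad). I'll take the hand fully away and make a last overall check.

>>> {"method": "arm_command", "body": {
  "targets": [
    [255,-30,0,0,0,0,0],
    [255,-60,30,20,0,0,0],
    [255,-80,68,46,0,0,0],
    [255,-90,105,72,0,0,0],
    [255,-90,143,100,0,0,0],
    [255,-90,180,126,0,0,0],
    [255,-90,218,152,0,0,0],
    [255,-90,255,178,0,0,0],
    [255,-90,293,204,0,0,0],
    [255,-90,330,230,0,0,0]
  ]
}}

```text
time: 33.45
ee_pos: [0.4477, 0.3133, 0.2209]
eef_rot: [-0.421, 0.568, 0.421, 0.568]
ft_force: [0.7, 0.6, 0.8]
width: 0.0004
```

>>> {"method": "arm_command", "body": {
  "targets": [
    [255,0,37,27,0,0,0],
    [255,0,75,54,0,0,0],
    [255,0,112,81,0,0,0],
    [255,0,150,108,0,0,0],
    [255,0,187,135,0,0,0],
    [255,0,225,160,0,0,0],
    [255,0,262,187,0,0,0],
    [255,0,262,187,0,0,0],
    [255,0,262,187,0,0,0]
  ]
}}

```text
time: 34.35
ee_pos: [0.2517, 0.5677, 0.2202]
eef_rot: [-0.422, 0.568, 0.422, 0.567]
ft_force: [0.4, -0.2, 0.8]
width: 0.0001
```

```bash
python3 polar.py 23 2; python3 look.py 23; python3 - <<'E'
from h import *
crop('','pics/side23.png','pics/side23d.png',150,125,200,150,4)
for n in ('scene','side'):
    a=cv2.imread(f'pics/{n}0.png').astype(int); b=cv2.imread(f'pics/{n}23.png').astype(int)
    d=cv2.GaussianBlur(np.abs(a-b).max(2).astype(np.float32),(0,0),1.5); cv2.imwrite(f'pics/d_{n}.png',np.clip(d*4,0,255).astype(np.uint8))
cv2.imwrite('pics/diff23.png',cv2.resize(np.hstack([cv2.imread('pics/d_scene.png'),cv2.imread('pics/d_side.png')]),(800,300)))
E
```

```text
scene mark peak 0.925 centroid 0.9243 amp 94.8
scene ptr peak 0.887 centroid 0.8843 amp 12.4
scene ptr_tip peak 0.882 centroid 0.883 amp 7.7
scene ptr_in peak 0.888 centroid 0.8847 amp 20.7
side mark peak 0.93 centroid 0.9286 amp 99.6
side ptr peak 0.916 centroid 0.9133 amp 24.9
side ptr_tip peak 0.917 centroid 0.9164 amp 32.3
side ptr_in peak 0.906 centroid 0.9041 amp 23.4
34.55 [0.2541 0.5662 0.2208] [-1.412  0.322  0.24   1.49  -0.077  1.338  0.108] [0.24463239 0.67946815 0.07656984]
```

View pics/side23d.png

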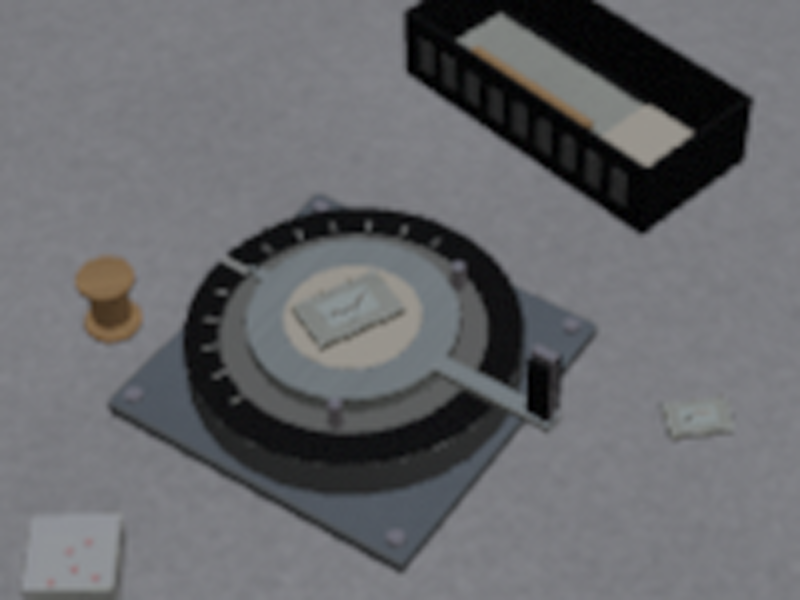

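View pics/diff23.png

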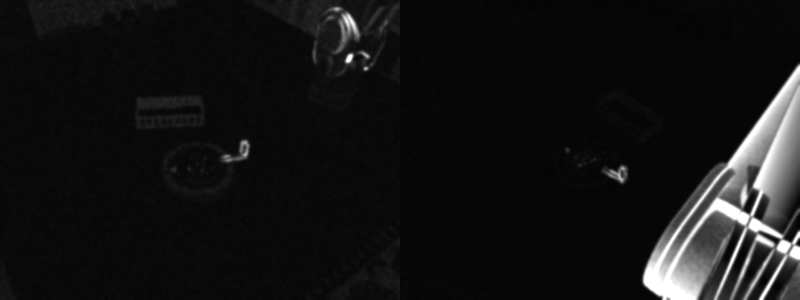

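The hand is far away, only the lever, pointer and sample differ from the start, and the stage has stayed where it was left. Handing in.

```bash
python3 -c "
from bench import *
print(close_job())"
```

```text
the job is handed in; nothing more can be done
None
```

The job is handed in at about 34.6 s. The stage's pointer lines up with the long broad mark to about 0.3 mm (0.005 rad), and the hand is back near its start pose.

- **What I did:** With the fingers shut I pushed the tab clockwise onto its zero stop, where the force rose to about 15 N and the lever stopped moving. I then pushed it from the other side counter-clockwise to the mark.
- **Redone once:** A near-vertical wrist-camera view after the first try showed the pointer about 1.5 mm past the mark's centre. I repeated the whole sequence, back to the zero stop (about 12 N) and counter-clockwise again.
- **Final checks:** The wrist view after the second push shows the alignment above. Comparing pictures before and after, only the lever, pointer and sample (which turned with the stage) had moved. The pin box, spool and basket are where they were.
- **A check that disagreed:** The scene and side cameras read the pointer 0.04 and 0.015 rad short of the mark. I put this down to the pointer's top edge sitting about 2 mm higher than I had modelled, which the zero-stop pictures suggested. I trusted the wrist view and the tab position instead.

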